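Mount a felt wheel on the quarter-turn polishing spindle

TASK

Mount the off-white felt wheel on the little green polishing machine: slip the wheel over the spindle onto the spring plate, then the metal clamp flange on top of it, wide side down, and last the black cap with the red wing. Rest the cap on the spindle's brass cross head and turn it gently until the slot under it drops over the head, push it down against the spring and give it a quarter turn, so that it stays locked, spring compressed, when you let go. Feel your way and never lean hard on the machine, and leave the other things in the tray where they are.

Things in the scene. Friction and masses are not known exactly. Their poses are not given: they have to be found in the camera images.
- polisher: Small green polishing machine fixed in the tray, housing 116 x 104 x 50 mm high, knob and red switch on its front (its -x side). Origin: centre of its underside, z up; the spindle stands upright on the z axis. The machine bears 60 N at most, spring and spindle together: no harder pushing or wrenching.
- seat (a point): Point on the spindle's axis at the top of the round spring plate (42 mm across) with the plate up, 72 mm above the tray; axes as the machine's. The wheel lies on this plate. Above it the spindle is a 22 mm round shaft up to 17 mm (chamfered), then a thin 5 mm neck, then a brass cross head from 26 to 33 mm. The layers slip over head and shaft.
- head_top (a point): Point on the spindle's axis at the top of the cross head (33 mm above the seat), axes as the machine's. The head is a brass bar 22 mm long, 6 mm wide and 7 mm high, its top edges chamfered 1 mm. The spindle is locked; the bar's long side stands at an angle that is not measured, between -0.75 and +0.75 rad from the machine's x axis seen from above: see it or feel for it.
- spring_plate (a joint): How far the spring plate is pushed down, in m: 0 up, 0.008 on its stop. The spring pushes up with 6 N at 0 and 1.5 N more for each mm (18 N at the stop); the weight of the stack alone does not move it.
- wheel_center (a point): Felt polishing wheel, hard, off-white ring 58 mm across and 12 mm thick with a 24 mm bore, lying flat; about 60 g. The point is its centre (half-way up).
- flange_center (a point): Aluminium clamp flange, lying with its wide side down: a disc 44 mm across and 5 mm thick with a hub 32 mm across and 10 mm high on top, 24 mm bore right through; about 90 g. The point is on its axis half-way up (7.5 mm above its underside). It goes on wide side down.
- cap_center (a point): Black knurled cap 40 mm across with a red wing on top, standing wing up; 38 mm high in all; about 90 g. The point is on its axis half-way up (19 mm above its underside). The wing is a bar along x, 36 mm long and 12 mm thick (in y), from 20.5 to 38 mm above the underside. It may be gripped by the wing and turned.
- cap_foot (a point): Centre of the cap's underside, a plate 4 mm thick with a slot 8 x 28 mm along x (under the wing) for the cross head and a cavity above it in which the head can turn. Resting on the head out of line it is 33 mm above the seat; in line it drops to 27 mm, on the flange. It turns once pushed down to 21.5 mm or less (14 N; 18 N at the stop, 19 mm).
- cap_groove (a point): Same point and axes as cap_foot. Inside, across the slot (along y), the plate has a groove 2 mm deep and 11 mm wide. A quarter turn (1.57 rad) either way, pushed down, brings the head over it; there is no end stop. Let go, the spring lifts the cap until the head sits in the groove, the cap's underside 24 mm above the seat and the spring plate 3 mm down.
- flux_bottle: White bottle with a red top, 36 mm across, 75 mm high; bystander. Origin: centre of its underside.
- wax_tin: Dark round tin 50 mm across, 30 mm high; bystander. Origin: centre of its underside.
- spare_felt: Brown felt disc 50 mm across, 9 mm thick, without a bore; bystander. Origin: centre of its underside.
- patina_bottle: Brown bottle with a dark top, 36 mm across, 60 mm high; bystander. Origin: centre of its underside.
- bench_pin: Fixed wooden bench pin with a red clamp that juts out from the bench over the back of the tray, from 85 to 245 mm above the tray: its front edge is at about x = 0.56, from y = 0 to y = -0.16. Keep arm and gripper clear of it. (Origin: inside it; not needed.)

How it is judged:
On the way, in this order (a step that is already met when the one before it is completed fails the run):
1. the felt wheel lies on the spring plate with the spindle through it (horizontal distance between wheel_center and seat below 0.0035 m and z of wheel_center in the frame of seat between 0.003 and 0.008 m and angle between wheel_center's own z axis and vertical below 0.08 rad and horizontal distance between each of flange_center, cap_center and seat above 0.04 m), for 0.2 s.
2. the flange lies on the wheel, wide side down, before the cap comes (horizontal distance between each of wheel_center, flange_center and seat below 0.0035 m and z of wheel_center in the frame of seat between 0.003 and 0.008 m and z of flange_center in the frame of seat between 0.0165 and 0.0215 m and angle between flange_center's own z axis and vertical below 0.08 rad and horizontal distance between cap_center and seat above 0.04 m), for 0.2 s.
3. the cap is pushed down over the cross head against the spring (value of joint spring_plate above 0.0042 m and horizontal distance between cap_center and seat below 0.004 m and z of cap_center in the frame of seat below 0.0425 m), for 0.05 s.
At the end, for the whole second after the job is handed in: The cap is locked on by itself, nothing holding it: wheel, flange and cap sit on the spindle in that order, each within 3.5 mm of its axis and upright within 0.1 rad, with the cross head in the cap's groove and the spring plate held 1.8 to 4.2 mm down (horizontal distance between each of wheel_center, flange_center, cap_center and seat below 0.0035 m and z of wheel_center in the frame of seat between -0.001 and 0.006 m and z of flange_center in the frame of seat between 0.0125 and 0.0185 m and z of cap_center in the frame of seat between 0.0405 and 0.045 m and value of joint spring_plate between 0.0018 and 0.0042 m and angle between each of wheel_center, flange_center, cap_center's own z axis and vertical below 0.1 rad and contact force between the fingers and polisher below 0.1 N); the robot touches nothing.
It fails at once if the machine is pushed with more than 60 N (contact force between anything else and polisher above 60 N).
It fails at once if a bystander in the tray is shifted by more than 3 cm (distance of any of flux_bottle, wax_tin, spare_felt, patina_bottle from where it was at the start of the episode above 0.03 m).
It also fails if it takes over 72 s, if anything falls off the work surface, if the arm or the gripper's body presses on something with over 40 N, if the wrist force passes 120 N, or if a joint passes its speed limit or range.

ROBOT

A 6-joint arm with a two-finger parallel gripper is mounted at the origin on a cart in front of the work surface, level with it; the furniture and walls round the work are solid. World frame = base frame: x ahead of the robot, y to its left, z up, the work surface at z = 0. Lengths are in m, angles in rad, forces in N, time in s.
With the tool pointing down it reaches from about 0.225 to 0.875 m from the base axis. Payload 3.4 kg.
Tool frame: the origin (TCP) lies at the very end of the fingers, on their centre line; the grasp point (between the pads) lies behind it (manip.tcp_to_grasp is the z of the grasp point in the tool frame, in m); z points along the fingers, y is the direction in which the jaws open and shut (so a half turn about z gives the same grasp; the last joint's range is limited). The gripper opens to 85 mm and grips with 20 to 120 N. Pads are 22 mm wide; open, the fingers measure 114 mm over their backs; the gripper's body (76 mm by 85 mm) begins 54 mm behind the grasp point. The pads swing forward as they close: fully open they stand 13 mm farther back than shut.
Start: joints at [-0.121, 0.276, 1.505, -0, 1.361, -0.121], TCP at [0.575, -0, 0.231] pointing down, gripper open.
Joint ranges: [-2.89, 2.89], [-0.75, 2.08], [0.22, 2.7], [-1.18, 4.32], [0.11, 2.71], [-2.7, 2.7]. Speed limits (rad/s): [2.57, 2.57, 3.14, 3.14, 3.14, 3.14].

INTERFACE

Orientations are given as a unit quaternion [w, x, y, z].
In Python, from rig import manip, eyes gives the robot as it stands.
- The arm moves only by the tool servo_tool, never from a script. Its argument "increments" is a list of rows, each an object with "slide": the shift along the tool's x, y, z in m, a list of three; "spin": the turn about the tool's z in degrees. A call has 1 to 8 rows; each row shifts and turns the commanded pose from where the row before left it, along the tool's axes as they then stand; what a row does not reach is not made up. A row lasts 1/10 s, in which the tool goes at most 50 mm and 8.59 degrees, less where a joint would pass 70% of its speed; a pose out of reach is approached as far as the arm can. A call is refused whole if a number of a shift passes 0.05 or a number of a turn 8.59, either way. A call with a gripper value outside its range is refused whole. "hand" is the opening, from 0 (shut) to 1 (fully open), set as the call begins (left out, the last holds). The fingers move at their own pace and stop on an object; "newtons" is the grip in N (left out, the last holds). Time passes only in rows, so rows that do not move let the fingers close. It gives the time, the measured TCP pose, the force and the opening at its end, in the units of the state.
- manip.get_state(): the state, without advancing time (a new reading comes with each control period).
- eyes.get_image(name): name is "scene" or "side" or "wrist"; returns the picture (420x560x3 uint8, blue, green, red); there is no depth.
- eyes.calibration(name): a dict with "fx", "fy", "cx", "cy" (pixels), "rvec" (rotation vector, rad) and "tvec" (3), from world to camera coordinates, as OpenCV has them; the wrist camera has in their place "hand_eye" (4x4, takes a point from camera to tool coordinates, whose origin is the TCP and whose axes are the flange's). Camera axes: x right, y down, z forward; pixel columns grow to the right and rows downward; lengths in m; the calibration is good to about 2 mm. The wrist camera is an equidistant fisheye: a pixel r from the principal point sees the ray r / f radians off the axis. A picture is of the moment at which its call begins: read the wrist's pose just before it. calibration takes no time and is no camera call.
- manip.sign_off(): hands the job in, once; it reports no verdict.
The state is a dict: "clock": time; "qpos": joint angles; "qd": joint speeds; "effort": joint torques, N m; "position": TCP position; "ee_rot": TCP orientation; "contact_force": force on the tool from outside, world axes, zero at the start; "moment": the same for the moment, N m; "width": finger opening in m.
Only numpy, scipy, OpenCV 4.12 (cv2) and the standard library are available. Lean on these libraries where they do the work, as an engineer would, in place of code of your own. Each camera call takes 0.05 s, during which the arm holds its last target.

## Working session

There is one attempt and no reset: what is moved stays moved. The work goes in short steps, Python scripts to look and compute and a tool call to move; the robot and the scene stay as the last step left them, time stands still between calls to the robot, and variables do not carry over. Pictures are saved under pics/ and viewed, and the job is handed in when it is done.

Besides the shell and the picture viewer there is one more tool, called by a JSON object that holds its "name" and its "arguments". servo_tool: Moves the arm, as the interface text tells. Its arguments: {"type":"object","properties":{"increments":{"type":"array","items":{"type":"object","properties":{"slide":{"type":"array","items":{"type":"number"}},"spin":{"type":"number"}}}},"hand":{"type":"number"},"newtons":{"type":"number"}},"required":["increments"]}

```bash
ls; mkdir -p pics; python3 - <<'E'
from rig import manip, eyes
import cv2
s=manip.get_state(); print(s); print(manip.tcp_to_grasp)
for n in("scene","side","wrist"):
    im=eyes.get_image(n); cv2.imwrite(f"pics/{n}0.png",im); print(n,eyes.calibration(n))
E
```

```text
pics
{'clock': 0.0, 'qpos': array([-1.20993946e-01,  2.76577249e-01,  1.50614631e+00, -3.85540364e-05,
        1.36068076e+00, -1.21025896e-01]), 'qd': array([0.00094013, 0.00067406, 0.00041244, 0.00172859, 0.00146244,
       0.00174573]), 'effort': array([ 6.20495921e-04, -4.16768074e+01, -2.45808578e+01, -1.52056768e-04,
        1.11346930e-02,  1.69860516e-05]), 'position': array([5.74468241e-01, 4.89023949e-05, 2.30444573e-01]), 'ee_rot': array([-7.01533012e-04,  7.07092340e-01,  7.07120642e-01, -5.73354913e-04]), 'contact_force': array([-0.55882745,  0.23755819, -0.13236264]), 'moment': array([ 0.03072447, -0.04863338,  0.04305777]), 'width': 0.08520345780754093}
-0.0187
scene {'fx': 436.39718178363614, 'fy': 436.39718178363614, 'cx': 277.3676536745368, 'cy': 210.9298630513485, 'rvec': array([ 0.60029151, -2.58084405,  1.23005067]), 'tvec': array([0.47722374, 0.21017915, 0.68968364])}
side {'fx': 431.2211315107159, 'fy': 431.2211315107159, 'cx': 273.15375526344525, 'cy': 202.12225722309057, 'rvec': array([ 2.19485195, -0.67891688,  0.31228768]), 'tvec': array([-0.44982546,  0.23307772,  0.69909072])}
wrist {'fx': 325.19226210127806, 'fy': 325.19226210127806, 'cx': 276.6915083339995, 'cy': 207.51276066386006, 'hand_eye': array([[-3.34449351e-04, -9.60780443e-01, -2.77309986e-01,
         7.05713985e-02],
       [ 9.99999939e-01, -3.48226106e-04,  4.30931866e-07,
         6.06304004e-04],
       [-9.69806075e-05, -2.77309969e-01,  9.60780501e-01,
        -1.42435122e-01],
       [ 0.00000000e+00,  0.00000000e+00,  0.00000000e+00,
         1.00000000e+00]])}
```

View pics/scene0.png

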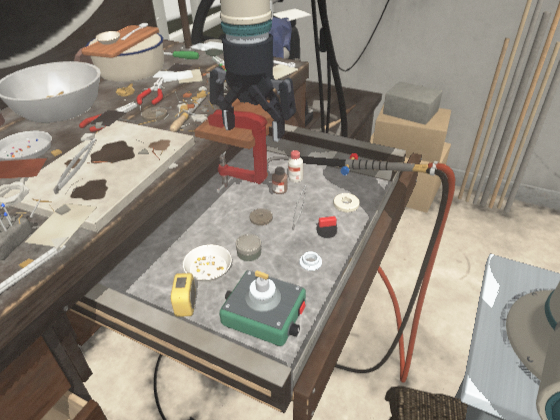

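View pics/side0.png

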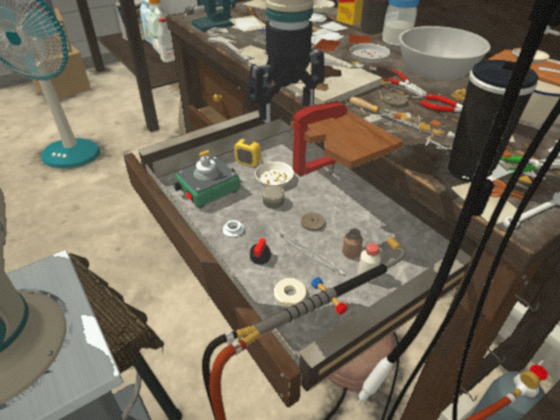

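View pics/wrist0.png

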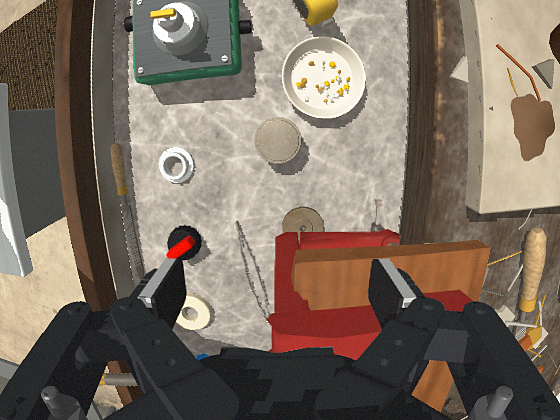

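The wrist view shows everything: cross head (163,14), flange (176,165), cap (183,243), wheel (192,313). Next I measure each of them in all three views.

```bash
cat > h.py <<'E'
import numpy as np, cv2
from rig import manip, eyes
from scipy.spatial.transform import Rotation as R
def pose(s=None):
    s=s or manip.get_state(); q=np.array(s['ee_rot']); T=np.eye(4)
    T[:3,:3]=R.from_quat([q[1],q[2],q[3],q[0]]).as_matrix(); T[:3,3]=s['position']; return T
def ray(name,uv,T=None):
    c=eyes.calibration(name); u,v=uv
    if name=="wrist":
        x=np.array([u-c['cx'],v-c['cy']]);r=np.hypot(*x);th=r/c['fx']
        d=np.array([*(x/max(r,1e-9)*np.sin(th)),np.cos(th)])
        M=T@c['hand_eye']; return M[:3,3],M[:3,:3]@d
    Rm,_=cv2.Rodrigues(c['rvec']); d=np.array([(u-c['cx'])/c['fx'],(v-c['cy'])/c['fy'],1])
    return -Rm.T@c['tvec'],Rm.T@d
def plane(name,uv,z,T=None):
    o,d=ray(name,uv,T); return (o+d*(z-o[2])/d[2])
def proj(name,p,T=None):
    c=eyes.calibration(name)
    if name=="wrist":
        M=np.linalg.inv(T@c['hand_eye']); q=M[:3,:3]@p+M[:3,3]; th=np.arctan2(np.hypot(q[0],q[1]),q[2]); n=q[:2]/np.hypot(q[0],q[1])
        return np.array([c['cx'],c['cy']])+n*th*c['fx']
    Rm,_=cv2.Rodrigues(c['rvec']); q=Rm@p+c['tvec']; return np.array([c['cx']+c['fx']*q[0]/q[2],c['cy']+c['fy']*q[1]/q[2]])
def blobs(im,lo,hi,roi,mn=15):
    x0,y0,x1,y1=roi; m=cv2.inRange(cv2.cvtColor(im,cv2.COLOR_BGR2HSV),lo,hi)
    k=np.zeros_like(m);k[y0:y1,x0:x1]=m[y0:y1,x0:x1]
    cs,_=cv2.findContours(k,cv2.RETR_EXTERNAL,cv2.CHAIN_APPROX_NONE)
    return sorted([c for c in cs if cv2.contourArea(c)>=mn],key=cv2.contourArea,reverse=True)
def circ(p):
    A=np.c_[2*p,np.ones(len(p))]; s=np.linalg.lstsq(A,(p**2).sum(1),rcond=None)[0]
    return s[:2],np.sqrt(s[2]+s[0]**2+s[1]**2)
E
python3 - <<'E'
import cv2,numpy as np
w=cv2.imread("pics/wrist0.png");s=cv2.imread("pics/scene0.png");d=cv2.imread("pics/side0.png")
f=lambda im,x,y,a,b:cv2.resize(im[y:y+b,x:x+a],(400,300),interpolation=cv2.INTER_NEAREST)
out=np.vstack([np.hstack([f(w,120,0,120,90),f(w,130,200,160,120)]),np.hstack([f(s,215,185,160,120),f(d,170,140,180,180*3//4+25)])])
cv2.imwrite("pics/crop0.png",out)
E
```

```text
(no output)
```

View pics/crop0.png

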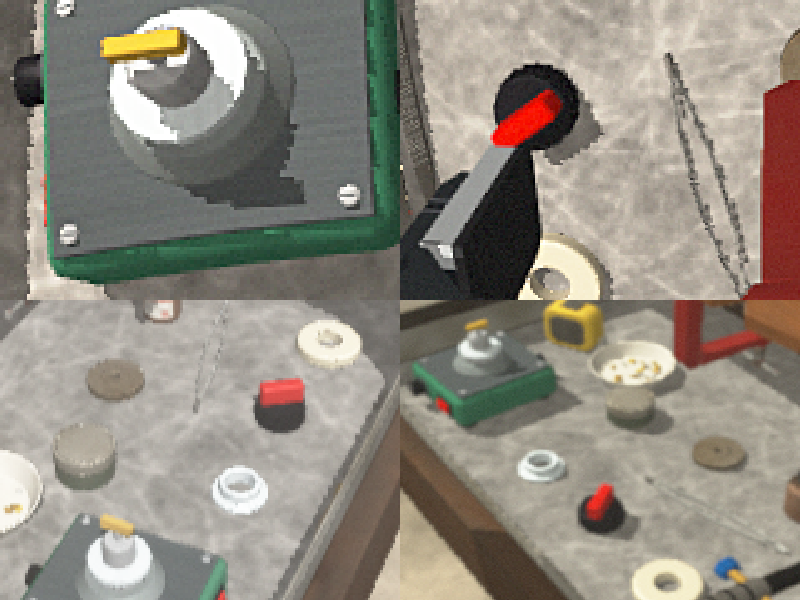

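```bash
python3 - <<'E'
from h import *
T=pose()
im={n:cv2.imread(f"pics/{n}0.png") for n in("wrist","scene","side")}
def cent(n,lo,hi,roi,z,tag,line=False,mn=15):
    for c in blobs(im[n],lo,hi,roi,mn)[:2]:
        P=np.array([plane(n,p,z,T)[:2] for p in c[:,0,:].astype(float)])
        (cc,rr)=circ(P); r=cv2.minAreaRect((P*1e3).astype(np.float32))
        print(tag,n,"z",z,"circ",cc.round(4),round(rr*1e3,1),"rect",np.round(r[0],1),np.round(r[1],1),round(r[2],1))
# wheel
cr=((18,15,150),(40,110,255))
cent("scene",*cr,(330,185,362,215),.012,"wheel");cent("side",*cr,(268,272,312,310),.012,"wheel")
red=((0,150,90),(8,255,255))
cent("scene",*red,(310,210,342,238),.038,"wing");cent("side",*red,(245,230,275,260),.038,"wing");cent("wrist",*red,(165,230,205,262),.038,"wing")
fl=((95,5,150),(130,80,255))
for n,roi in(("wrist",(150,140,205,190)),("scene",(295,245,328,275)),("side",(215,215,250,242))):
    cent(n,(85,4,185),(135,90,255),roi,.01,"flange")
br=((15,90,90),(35,255,255))
for n,roi in(("wrist",(145,3,182,22)),("scene",(250,266,272,282)),("side",(198,142,222,165))):
    cent(n,br[0],br[1],roi,.105,"head",mn=5)
gr=((65,100,40),(90,255,255))
E
```

```text
wheel scene z 0.012 circ [ 0.4605 -0.1791] 41.5 rect [ 458.  -185.2] [ 67.3 107.5] 21.4
wheel side z 0.012 circ [ 0.4565 -0.1771] 40.9 rect [ 457.2 -182.1] [73.8 79.9] 55.6
wing scene z 0.038 circ [ 0.4557 -0.0674] 15.3 rect [455.6 -67.6] [36.2 24.6] 36.1
wing side z 0.038 circ [ 0.4538 -0.0881] 16.4 rect [453.4 -86.9] [47.4 17.8] 36.4
wing wrist z 0.038 circ [ 0.463  -0.0735] 14.4 rect [463.2 -74.8] [41.1 13.9] 35.4
flange scene z 0.01 circ [0.4535 0.0208] 13.8 rect [454.9  19.5] [36.7 24.4] 79.3
head wrist z 0.105 circ [0.4775 0.1658] 8.1 rect [477.6 165.6] [ 7.8 23.3] 89.8
head scene z 0.105 circ [0.474  0.1716] 8.0 rect [473.8 171.6] [22.7 10.1] 1.7
head side z 0.105 circ [0.4736 0.1618] 10.0 rect [473.5 162. ] [17.6 24.4] 80.6
```

{"name": "servo_tool", "arguments": {"increments": [{"slide":[0,-0.04,0]},{"slide":[0,-0.04,0]},{"slide":[-0.04,-0.035,0]},{"slide":[-0.05,0,0]},{"slide":[-0.05,0,0]},{"slide":[-0.05,0,0]},{"slide":[-0.03,0,0]},{"slide":[0,0,0]}], "hand": 1, "newtons": 40}}

```text
$.increments[0]: bad value
```

```bash
python3 - <<'E'
from h import *
T=pose(); np.save("T1.npy",T); im=eyes.get_image("wrist"); cv2.imwrite("pics/wrist1.png",im); print(T.round(4))
E
```

```text
[[ 0.000e+00  1.000e+00 -1.400e-03  5.746e-01]
 [ 1.000e+00 -0.000e+00  2.000e-04  0.000e+00]
 [ 2.000e-04 -1.400e-03 -1.000e+00  2.306e-01]
 [ 0.000e+00  0.000e+00  0.000e+00  1.000e+00]]
```

View pics/wrist1.png

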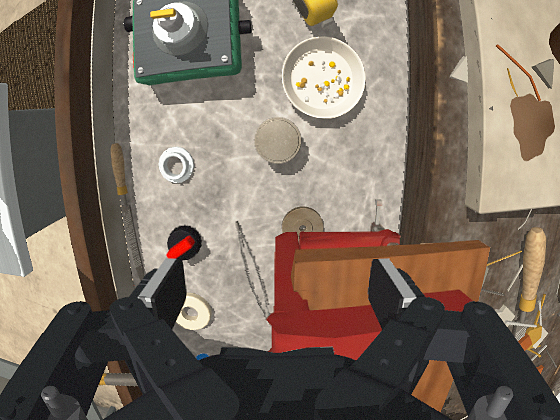

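Refused: each row probably needs "spin" as well. The arm didn't move and the picture is unchanged.

{"name": "servo_tool", "arguments": {"increments": [{"slide":[0,-0.04,0],"spin":0},{"slide":[0,-0.04,0],"spin":0},{"slide":[-0.04,-0.035,0],"spin":0},{"slide":[-0.05,0,0],"spin":0},{"slide":[-0.05,0,0],"spin":0},{"slide":[-0.05,0,0],"spin":0},{"slide":[-0.03,0,0],"spin":0},{"slide":[0,0,0],"spin":0}], "hand": 1, "newtons": 40}}

```text
clock: 1.0
position: [0.4622, -0.2217, 0.231]
ee_rot: [0.001, 0.709, 0.705, -0.001]
contact_force: [-0.6, 1.1, 0.0]
width: 0.0854
```

```bash
python3 - <<'E'
from h import *
T=pose(); np.save("T1.npy",T); im=eyes.get_image("wrist"); cv2.imwrite("pics/wrist2.png",im); print(T.round(4))
E
```

```text
[[ 4.600e-03  1.000e+00  1.000e-04  4.622e-01]
 [ 1.000e+00 -4.600e-03 -1.900e-03 -2.217e-01]
 [-1.900e-03  1.000e-04 -1.000e+00  2.310e-01]
 [ 0.000e+00  0.000e+00  0.000e+00  1.000e+00]]
```

View pics/wrist2.png

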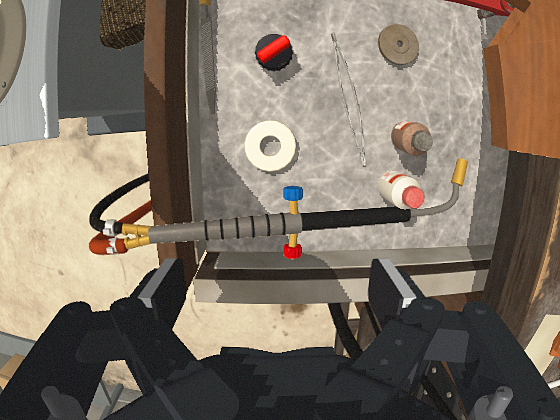

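Now the wheel is at (270,146), the cap at (273,50) with its wing tilted, and the torch lies just beyond the wheel at about row 220. I'll measure the wheel and cap from this view, and the torch's height by triangulation.

```bash
python3 - <<'E'
from h import *
T=np.load("T1.npy"); im=cv2.imread("pics/wrist2.png"); hsv=cv2.cvtColor(im,cv2.COLOR_BGR2HSV)
print(hsv[146,252],hsv[146,235],hsv[165,270],hsv[110,270])
g=cv2.inRange(hsv,(0,0,205),(45,255,255)); k=np.zeros_like(g); k[115:178,238:305]=g[115:178,238:305]
cs,h=cv2.findContours(k,cv2.RETR_CCOMP,cv2.CHAIN_APPROX_NONE)
for c in cs:
    if cv2.contourArea(c)<60: continue
    for z in(.012,):
        P=np.array([plane("wrist",p,z,T)[:2] for p in c[:,0,:].astype(float)]); cc,rr=circ(P); print("wheel",cc.round(4),rr*1e3, P.min(0).round(4),P.max(0).round(4))
c=blobs(im,(0,150,90),(8,255,255),(250,30,300,75))[0]
for z in(.030,.038):
    P=np.array([plane("wrist",p,z,T)[:2] for p in c[:,0,:].astype(float)]); print("wing",z,cv2.minAreaRect((P*1e3).astype(np.float32)))
k=cv2.inRange(hsv,(0,0,0),(180,255,70)); m=np.zeros_like(k); m[28:76,250:300]=k[28:76,250:300]
# torch: valve red knob/blue knob height via scene/wrist
def tri(obs):
    A=np.zeros((3,3));b=np.zeros(3)
    for n,uv in obs:
        o,d=ray(n,uv,T); d/=np.linalg.norm(d); M=np.eye(3)-np.outer(d,d); A+=M;b+=M@o
    return np.linalg.solve(A,b)
print("blue",tri([("wrist",(293,193)),("side",(318,284)),("scene",(346,172))]))
print("red",tri([("wrist",(293,252)),("side",(341,308))]))
E
python3 - <<'E'
import cv2,numpy as np
w=cv2.imread("pics/wrist2.png")
cv2.imwrite("pics/crop2.png",cv2.resize(w[20:200,200:440],(800,600),interpolation=cv2.INTER_NEAREST))
E
```

```text
[ 25  28 252] [ 21  30 204] [ 25  30 252] [ 16  28 189]
wheel [ 0.4814 -0.1769] 12.465382323370553 [ 0.4844 -0.1927] [ 0.4934 -0.1614]
wheel [ 0.4522 -0.1828] 29.22088075030887 [ 0.4197 -0.212 ] [ 0.4833 -0.1558]
wheel [ 0.4551 -0.1839] 11.915228818578552 [ 0.4433 -0.1961] [ 0.4678 -0.1725]
wing 0.03 ((460.1419677734375, -79.04014587402344), (36.833656311035156, 14.510769844055176), 35.58390808105469)
wing 0.038 ((460.210205078125, -80.71414184570312), (35.97523880004883, 14.172588348388672), 35.5838737487793)
blue [ 0.47805403 -0.22882606  0.05441654]
red [ 0.47845448 -0.29006689  0.05988483]
```

View pics/crop2.png

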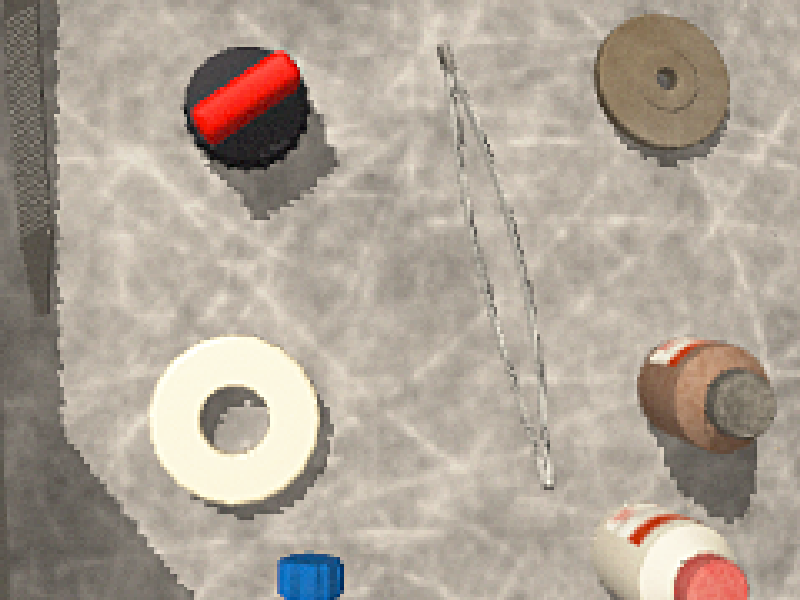

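```bash
python3 - <<'E'
from h import *
T=np.load("T1.npy")
print(plane("wrist",(270.2,145.8),.012,T), T[:3,3])
for x in (.4227-.04,):
  pass
for n,uv in(("scene",(346.5,201.5)),("side",(289.5,291))): print(n,plane(n,uv,.012))
print(proj("scene",np.array([.455,-.183,.012])),proj("side",np.array([.455,-.183,.012])))
E
python3 - <<'E'
import cv2,numpy as np
s=cv2.imread("pics/scene0.png");d=cv2.imread("pics/side0.png")
cv2.imwrite("pics/crop3.png",np.hstack([cv2.resize(s[185:215,325:365],(400,300),interpolation=0),cv2.resize(d[275:305,270:310],(400,300),interpolation=0)]))
E
```

```text
[ 0.45578313 -0.1845707   0.012     ] [ 0.46215631 -0.2217128   0.23097414]
scene [ 0.45244033 -0.17857432  0.012     ]
side [ 0.45228684 -0.18706372  0.012     ]
[346.08733852 200.10997374] [289.39108029 288.79835856]
```

View pics/crop3.png

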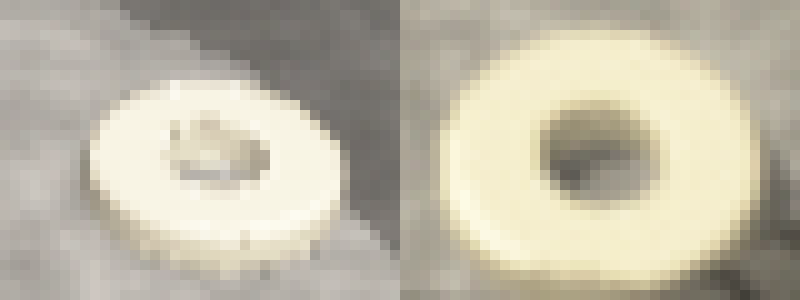

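{"name": "servo_tool", "arguments": {"increments": [{"slide":[0.02,-0.004,0],"spin":0},{"slide":[0.021,-0.003,0.03],"spin":0},{"slide":[0,0,0.045],"spin":0},{"slide":[0,0,0.045],"spin":0},{"slide":[0,0,0.045],"spin":0},{"slide":[0,0,0.04],"spin":0},{"slide":[0,0,0],"spin":0},{"slide":[0,0,0],"spin":0}]}}

```text
clock: 1.85
position: [0.4549, -0.1748, 0.0268]
ee_rot: [-0.001, 0.706, 0.708, 0.0]
contact_force: [0.9, -0.1, 0.9]
width: 0.0858
```

```bash
python3 - <<'E'
from h import *
T=pose(); im=eyes.get_image("wrist"); cv2.imwrite("pics/wrist3.png",im); print(T.round(4), manip.get_state()['contact_force'])
d=eyes.get_image("side");cv2.imwrite("pics/side3.png",cv2.resize(d[180:330,210:410],(800,600)))
E
```

```text
[[-0.0018  1.     -0.001   0.4549]
 [ 1.      0.0018  0.0011 -0.1748]
 [ 0.0011 -0.001  -1.      0.0268]
 [ 0.      0.      0.      1.    ]] [-0.15641228 -0.5835809   0.5481298 ]
```

View pics/wrist3.png

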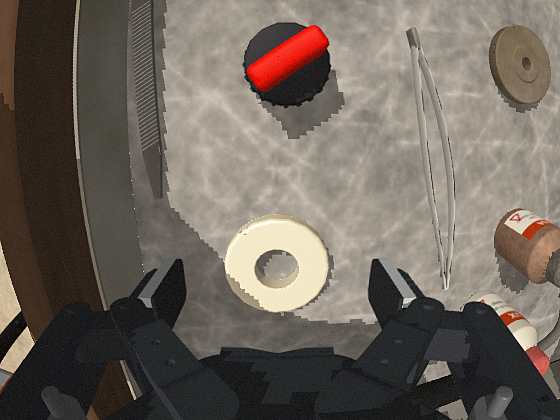

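View pics/side3.png

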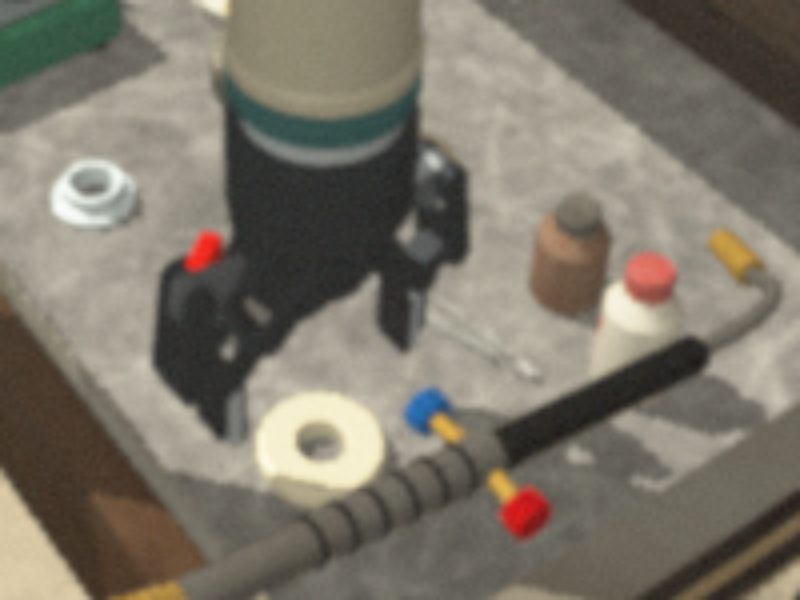

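{"name": "servo_tool", "arguments": {"increments": [{"slide":[0,0,0],"spin":0},{"slide":[0,0,0],"spin":0}]}}

```text
clock: 2.15
position: [0.4562, -0.1771, 0.028]
ee_rot: [0.002, 0.707, 0.707, 0.001]
contact_force: [0.7, -0.6, 0.3]
width: 0.0854
```

```bash
python3 - <<'E'
from h import *
T=pose(); print(T[:3].round(4))
im=cv2.imread("pics/wrist3.png"); hsv=cv2.cvtColor(im,cv2.COLOR_BGR2HSV)
k=cv2.inRange(hsv,(15,20,120),(35,110,255)); m=np.zeros_like(k);m[205:320,215:340]=k[205:320,215:340]
cs,_=cv2.findContours(m,cv2.RETR_CCOMP,cv2.CHAIN_APPROX_NONE)
for c in cs:
    if cv2.contourArea(c)>300:
        P=np.array([plane("wrist",p,.012,T)[:2] for p in c[:,0,:].astype(float)]); print(circ(P),cv2.boundingRect(c))
print(plane("wrist",(277.5,261),.012,T))
E
```

```text
[[-1.000e-04  1.000e+00  3.300e-03  4.562e-01]
 [ 1.000e+00  1.000e-04 -1.700e-03 -1.771e-01]
 [-1.700e-03  3.300e-03 -1.000e+00  2.800e-02]]
(array([ 0.46062777, -0.18362691]), np.float64(0.037233886899298574)) (215, 205, 125, 115)
(array([ 0.4532734 , -0.18409193]), np.float64(0.00783755066625321)) (254, 249, 32, 31)
(array([ 0.46534976, -0.18942834]), np.float64(0.022157245554565542)) (308, 247, 28, 62)
[ 0.45730907 -0.18222313  0.012     ]
```

{"name": "servo_tool", "arguments": {"increments": [{"slide":[-0.004,0,0.015],"spin":0},{"slide":[0,0,0.014],"spin":0},{"slide":[0,0,0],"spin":0},{"slide":[0,0,0],"spin":0}]}}

```text
clock: 2.55
position: [0.4553, -0.1809, -0.0021]
ee_rot: [0.0, 0.707, 0.707, 0.0]
contact_force: [-0.0, 0.2, -0.4]
width: 0.0852
```

{"name": "servo_tool", "arguments": {"increments": [{"slide":[0,0,0],"spin":0},{"slide":[0,0,0],"spin":0},{"slide":[0,0,0],"spin":0},{"slide":[0,0,0],"spin":0},{"slide":[0,0,0],"spin":0},{"slide":[0,0,0],"spin":0}], "hand": 0.4, "newtons": 40}}

```text
clock: 3.15
position: [0.4556, -0.1809, -0.0012]
ee_rot: [0.001, 0.707, 0.707, 0.0]
contact_force: [-1.4, 1.0, 8.9]
width: 0.0578
```

```bash
python3 - <<'E'
from h import *
T=pose(); print(T[:3].round(4))
im=eyes.get_image("wrist"); cv2.imwrite("pics/wrist4.png",im)
d=eyes.get_image("side");cv2.imwrite("pics/side4.png",cv2.resize(d[180:330,210:410],(800,600)))
E
```

```text
[[-7.000e-04  1.000e+00  1.500e-03  4.556e-01]
 [ 1.000e+00  7.000e-04 -1.100e-03 -1.809e-01]
 [-1.100e-03  1.500e-03 -1.000e+00 -1.200e-03]]
```

View pics/wrist4.png

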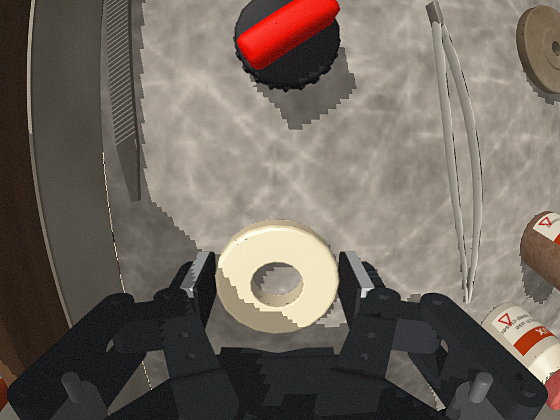

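View pics/side4.png

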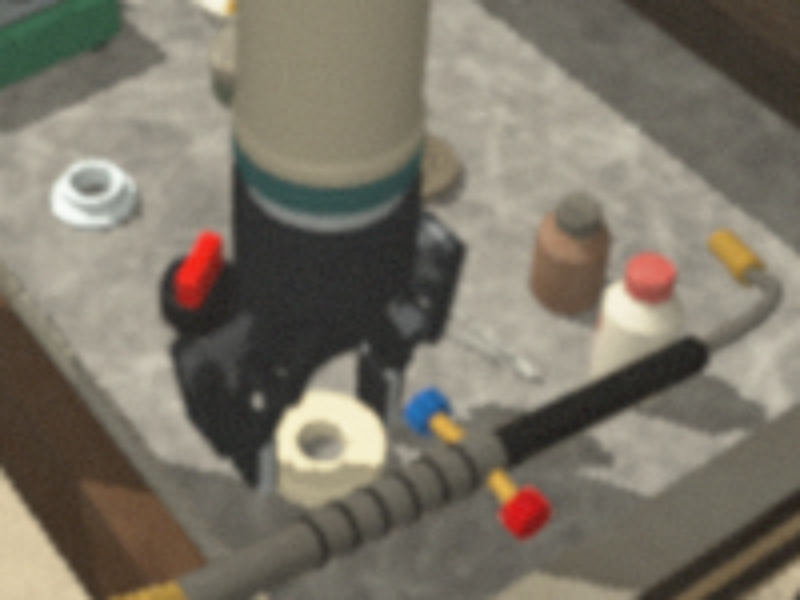

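Wheel gripped (width 57.8 mm, hole at (277,282)). I'll lift it and carry it towards the spindle, stopping short to look.

{"name": "servo_tool", "arguments": {"increments": [{"slide":[0,0,-0.01],"spin":0},{"slide":[0,0,-0.03],"spin":0},{"slide":[0,0,-0.04],"spin":0},{"slide":[0,0,-0.04],"spin":0},{"slide":[0.03,0,-0.03],"spin":0},{"slide":[0.04,0,0],"spin":0},{"slide":[0.04,0,0],"spin":0},{"slide":[0.04,0,0],"spin":0}]}}

```text
clock: 4.05
position: [0.455, -0.0293, 0.1485]
ee_rot: [0.001, 0.707, 0.707, 0.001]
contact_force: [0.6, 0.6, -1.1]
width: 0.0578
```

{"name": "servo_tool", "arguments": {"increments": [{"slide":[0.04,0.005,0],"spin":0},{"slide":[0.04,0.005,0],"spin":0},{"slide":[0.03,0.005,0],"spin":0},{"slide":[0.02,0.005,0],"spin":0},{"slide":[0,0,0],"spin":0},{"slide":[0,0,0],"spin":0},{"slide":[0,0,0],"spin":0}]}}

```text
clock: 4.75
position: [0.4747, 0.0985, 0.1475]
ee_rot: [0.0, 0.707, 0.707, -0.0]
contact_force: [-0.2, -0.1, -1.1]
width: 0.0581
```

```bash
python3 - <<'E'
from h import *
T=pose(); print(T[:3].round(4)); np.save("T5.npy",T)
im=eyes.get_image("wrist"); cv2.imwrite("pics/wrist5.png",im)
E
```

```text
[[ 6.000e-04  1.000e+00 -2.000e-04  4.747e-01]
 [ 1.000e+00 -6.000e-04 -6.000e-04  9.850e-02]
 [-6.000e-04 -2.000e-04 -1.000e+00  1.475e-01]]
```

View pics/wrist5.png

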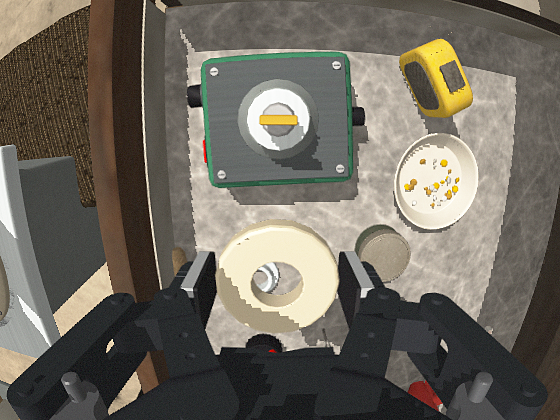

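```bash
cat > an.py <<'E'
from h import *
def head(im,T,roi,z=.105):
    c=blobs(im,(18,120,120),(33,255,255),roi)[0]
    P=np.array([plane("wrist",p,z,T)[:2] for p in c[:,0,:].astype(float)])*1e3
    (x,y),wh,a=cv2.minAreaRect(P.astype(np.float32)); v=cv2.fitLine(P.astype(np.float32),cv2.DIST_L2,0,.01,.01).ravel()
    return (x,y),wh,np.arctan2(v[1],v[0])
E
python3 - <<'E'
from an import *
T=np.load("T5.npy"); im=cv2.imread("pics/wrist5.png"); print(head(im,T,(250,105,310,135)))
hsv=cv2.cvtColor(im,cv2.COLOR_BGR2HSV)
k=cv2.inRange(hsv,(18,18,140),(35,110,255)); m=np.zeros_like(k);m[212:340,216:340]=k[212:340,216:340]
zt=T[2,3]+.0135
m=cv2.morphologyEx(m,cv2.MORPH_OPEN,np.ones((5,5)))
cs,_=cv2.findContours(m,cv2.RETR_CCOMP,cv2.CHAIN_APPROX_NONE)
for c in cs:
    if cv2.contourArea(c)>300:
        P=np.array([plane("wrist",p,zt,T)[:2] for p in c[:,0,:].astype(float)]); print(circ(P),cv2.boundingRect(c))
d=cv2.resize(im[205:345,190:370],(800,600),interpolation=0); cv2.imwrite("pics/crop5.png",d)
E
```

```text
((476.41217041015625, 167.1444549560547), (5.167545318603516, 20.826017379760742), np.float32(-0.014937792))
(array([0.47533026, 0.09732621]), np.float64(0.028455283777390337)) (216, 219, 123, 115)
(array([0.47430066, 0.09784613]), np.float64(0.010265512509690395)) (250, 261, 52, 39)
```

View pics/crop5.png

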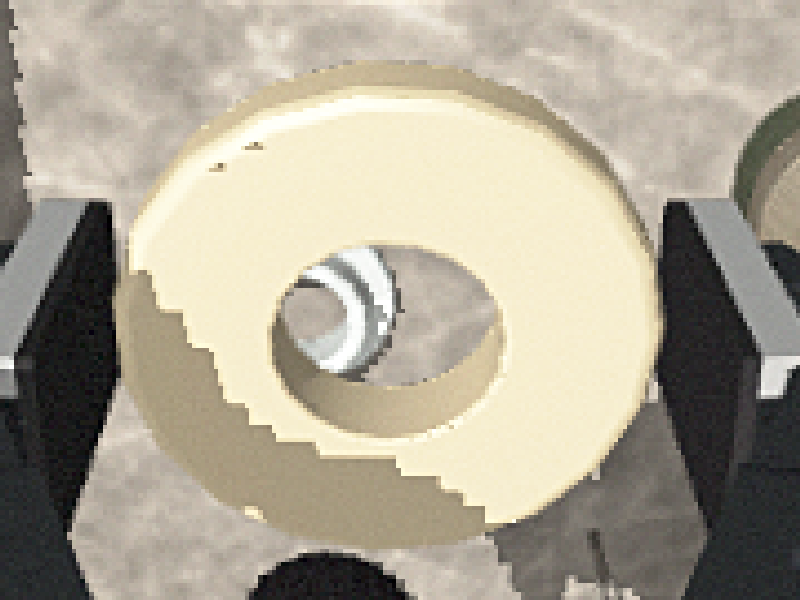

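```bash
python3 - <<'E'
from an import *
T=np.load("T5.npy")
for dz in(.012,.0135,.015):
  P=np.array([plane("wrist",(190+x/4.444,205+y/4.286),T[2,3]+dz,T) for x,y in((270,340),(507,340),(388,243),(388,438))]); print(P.round(4).tolist(),P.mean(0)-T[:3,3])
E
```

```text
[[0.4634, 0.0948, 0.1595], [0.4879, 0.0948, 0.1595], [0.4756, 0.1064, 0.1595], [0.4756, 0.0822, 0.1595]] [ 0.00090285 -0.00394005  0.012     ]
[[0.4636, 0.0956, 0.161], [0.4877, 0.0956, 0.161], [0.4756, 0.1072, 0.161], [0.4756, 0.0832, 0.161]] [ 0.00090019 -0.00308188  0.0135    ]
[[0.4637, 0.0965, 0.1625], [0.4876, 0.0965, 0.1625], [0.4756, 0.1079, 0.1625], [0.4756, 0.0842, 0.1625]] [ 0.00089753 -0.00222372  0.015     ]
```

{"name": "servo_tool", "arguments": {"increments": [{"slide":[0.024,0.001,0],"spin":0},{"slide":[0.024,0,0],"spin":0},{"slide":[0.024,0,0.01],"spin":0},{"slide":[0,0,0.025],"spin":0},{"slide":[0,0,0],"spin":0},{"slide":[0,0,0],"spin":0},{"slide":[0,0,0],"spin":0}]}}

```text
clock: 5.5
position: [0.4769, 0.1707, 0.1132]
ee_rot: [0.001, 0.708, 0.707, 0.001]
contact_force: [-0.4, -0.0, -0.5]
width: 0.0576
```

```bash
python3 - <<'E'
from h import *
T=pose(); print(T[:3].round(4)); np.save("T6.npy",T)
im=eyes.get_image("wrist"); cv2.imwrite("pics/wrist6.png",im)
cv2.imwrite("pics/crop6.png",cv2.resize(im[205:345,190:370],(800,600),interpolation=0))
E
```

```text
[[ 1.300e-03  1.000e+00  1.600e-03  4.769e-01]
 [ 1.000e+00 -1.300e-03  1.000e-04  1.707e-01]
 [ 1.000e-04  1.600e-03 -1.000e+00  1.132e-01]]
```

View pics/crop6.png

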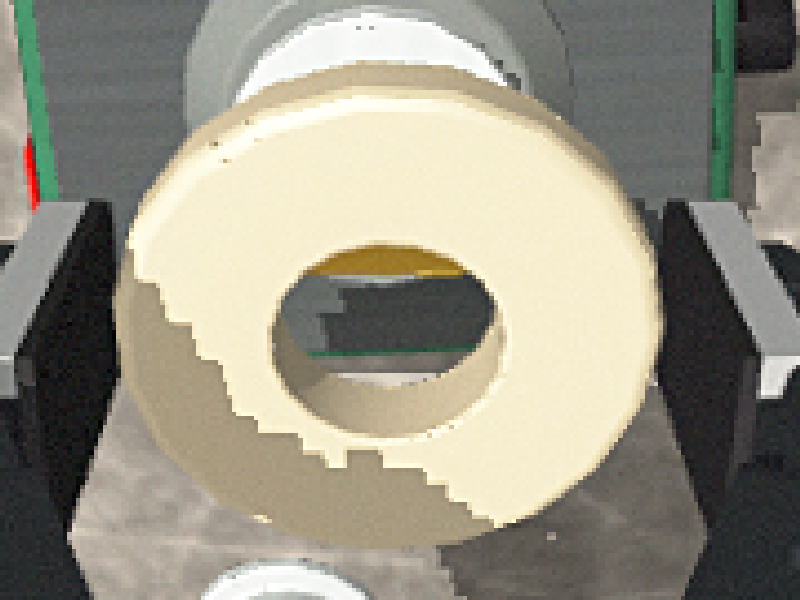

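```bash
python3 - <<'E'
from an import *
T=np.load("T6.npy")
print("head front-bottom edge",plane("wrist",(278,269.2),.098,T))
P=np.array([plane("wrist",(190+x/4.444,205+y/4.286),T[2,3]+.0135,T) for x,y in((270,340),(507,340),(388,243),(388,438))]); print(P.mean(0))
E
```

```text
head front-bottom edge [0.47821888 0.1609958  0.098     ]
[0.47778091 0.1675671  0.12674889]
```

{"name": "servo_tool", "arguments": {"increments": [{"slide":[0,0,0.006],"spin":0},{"slide":[0,0,0.006],"spin":0},{"slide":[0,0,0.006],"spin":0},{"slide":[0,0,0.004],"spin":0},{"slide":[0,0,0],"spin":0},{"slide":[0,0,0],"spin":0}]}}

```text
clock: 6.15
position: [0.4761, 0.1714, 0.0901]
ee_rot: [-0.0, 0.707, 0.707, -0.0]
contact_force: [0.3, -0.5, -0.5]
width: 0.058
```

```bash
python3 - <<'E'
from h import *
T=pose(); print(T[:3].round(4)); np.save("T7.npy",T)
im=eyes.get_image("wrist"); cv2.imwrite("pics/wrist7.png",im)
cv2.imwrite("pics/crop7.png",cv2.resize(im[205:345,190:370],(800,600),interpolation=0))
E
```

```text
[[-1.000e-04  1.000e+00 -2.000e-04  4.761e-01]
 [ 1.000e+00  1.000e-04 -1.000e-04  1.714e-01]
 [-1.000e-04 -2.000e-04 -1.000e+00  9.010e-02]]
```

View pics/crop7.png

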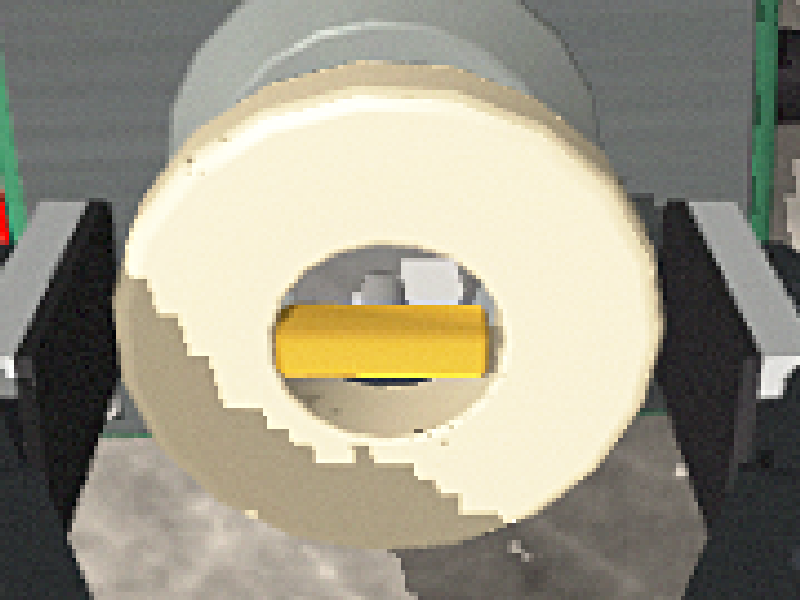

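```bash
python3 - <<'E'
from an import *
T=np.load("T7.npy"); im=cv2.imread("pics/wrist7.png")
for y in(305,312,320,376): print(y,plane("wrist",(276,205+y/4.286),.105,T)[1].round(4),plane("wrist",(276,205+y/4.286),.104,T)[1].round(4),plane("wrist",(276,205+y/4.286),.098,T)[1].round(4))
P=np.array([plane("wrist",(190+x/4.444,205+y/4.286),T[2,3]+.0135,T) for x,y in((270,340),(507,340),(388,243),(388,438))]); print(P.mean(0))
print([plane("wrist",(190+x/4.444,284),.1045,T)[0].round(4) for x in(276,487)])
E
```

```text
305 0.1736 0.173 0.1698
312 0.1727 0.1722 0.1689
320 0.1718 0.1712 0.1679
376 0.165 0.1644 0.1607
[0.47698319 0.16829873 0.10362714]
[np.float64(0.4656), np.float64(0.487)]
```

{"name": "servo_tool", "arguments": {"increments": [{"slide":[-0.001,-0.001,0],"spin":0},{"slide":[0,0,0.004],"spin":0},{"slide":[0,0,0.004],"spin":0},{"slide":[0,0,0],"spin":0}]}}

```text
clock: 6.6
position: [0.4746, 0.1702, 0.0817]
ee_rot: [-0.0, 0.707, 0.707, -0.001]
contact_force: [-0.9, -0.1, -1.5]
width: 0.0581
```

{"name": "servo_tool", "arguments": {"increments": [{"slide":[0,0,0.003],"spin":0},{"slide":[0,0,0.003],"spin":0},{"slide":[0,0,0],"spin":0}]}}

```text
clock: 6.9
position: [0.4748, 0.1703, 0.0758]
ee_rot: [-0.0, 0.707, 0.707, -0.0]
contact_force: [0.0, 0.6, -0.0]
width: 0.0578
```

No force, so the wheel is over the shaft. Lowering it onto the plate.

{"name": "servo_tool", "arguments": {"increments": [{"slide":[0,0,0.003],"spin":0},{"slide":[0,0,0.0015],"spin":0},{"slide":[0,0,0],"spin":0}]}}

```text
clock: 7.2
position: [0.4749, 0.1703, 0.0716]
ee_rot: [-0.0, 0.707, 0.707, -0.0]
contact_force: [0.6, -0.1, -0.2]
width: 0.0582
```

```bash
python3 - <<'E'
from h import *
T=pose(); print(T[:3].round(4)); np.save("T8.npy",T)
im=eyes.get_image("wrist"); cv2.imwrite("pics/wrist8.png",im)
d=eyes.get_image("side"); s=eyes.get_image("scene")
cv2.imwrite("pics/c8.png",np.hstack([cv2.resize(d[135:225,150:270],(400,300)),cv2.resize(im[205:345,190:370],(400,300))]))
E
```

```text
[[-0.000e+00  1.000e+00 -4.000e-04  4.749e-01]
 [ 1.000e+00  0.000e+00 -1.000e-04  1.703e-01]
 [-1.000e-04 -4.000e-04 -1.000e+00  7.160e-02]]
```

View pics/c8.png

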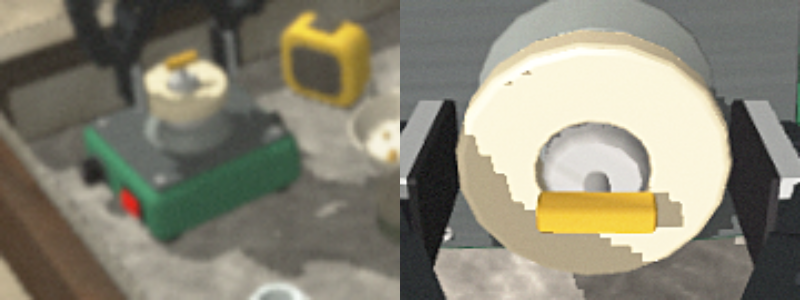

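{"name": "servo_tool", "arguments": {"increments": [{"slide":[0,0,0.001],"spin":0},{"slide":[0,0,0.0005],"spin":0},{"slide":[0,0,0],"spin":0}]}}

```text
clock: 7.65
position: [0.4754, 0.1704, 0.0709]
ee_rot: [0.0, 0.707, 0.707, 0.0]
contact_force: [-0.9, -0.5, 3.8]
width: 0.058
```

{"name": "servo_tool", "arguments": {"increments": [{"slide":[0,0,0],"spin":0},{"slide":[0,0,0],"spin":0},{"slide":[0,0,0],"spin":0},{"slide":[0,0,0],"spin":0}], "hand": 1}}

```text
clock: 8.05
position: [0.4751, 0.1703, 0.0701]
ee_rot: [-0.0, 0.707, 0.707, -0.0]
contact_force: [-0.1, 0.8, -0.2]
width: 0.0853
```

{"name": "servo_tool", "arguments": {"increments": [{"slide":[0,0,-0.02],"spin":0},{"slide":[0,0,-0.04],"spin":0},{"slide":[-0.02,0,-0.04],"spin":0},{"slide":[-0.05,0,0],"spin":0},{"slide":[-0.03,0,0],"spin":0},{"slide":[0,0,0],"spin":0},{"slide":[0,0,0],"spin":0}]}}

```text
clock: 8.75
position: [0.475, 0.0701, 0.1703]
ee_rot: [-0.0, 0.708, 0.706, 0.0]
contact_force: [0.1, -0.7, -0.2]
width: 0.0854
```

```bash
python3 - <<'E'
from h import *
T=pose(); print(T[:3].round(4)); np.save("T9.npy",T)
im=eyes.get_image("wrist"); cv2.imwrite("pics/wrist9.png",im)
E
```

```text
[[ 2.000e-03  1.000e+00 -0.000e+00  4.750e-01]
 [ 1.000e+00 -2.000e-03  7.000e-04  7.010e-02]
 [ 7.000e-04 -0.000e+00 -1.000e+00  1.703e-01]]
```

View pics/wrist9.png

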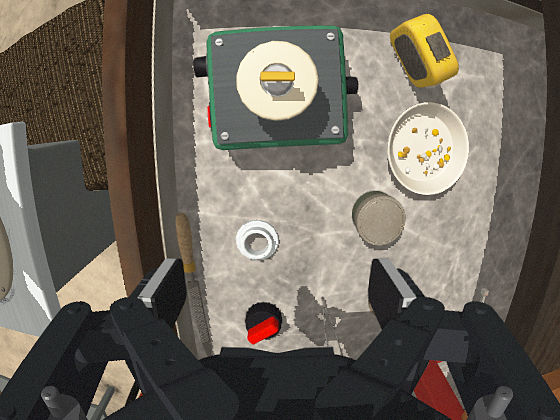

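```bash
python3 - <<'E'
from h import *
im=cv2.imread("pics/wrist9.png"); T=np.load("T9.npy")
cv2.imwrite("pics/crop9.png",cv2.resize(im[210:345,220:400],(800,600),interpolation=0))
E
```

```text
(no output)
```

View pics/crop9.png

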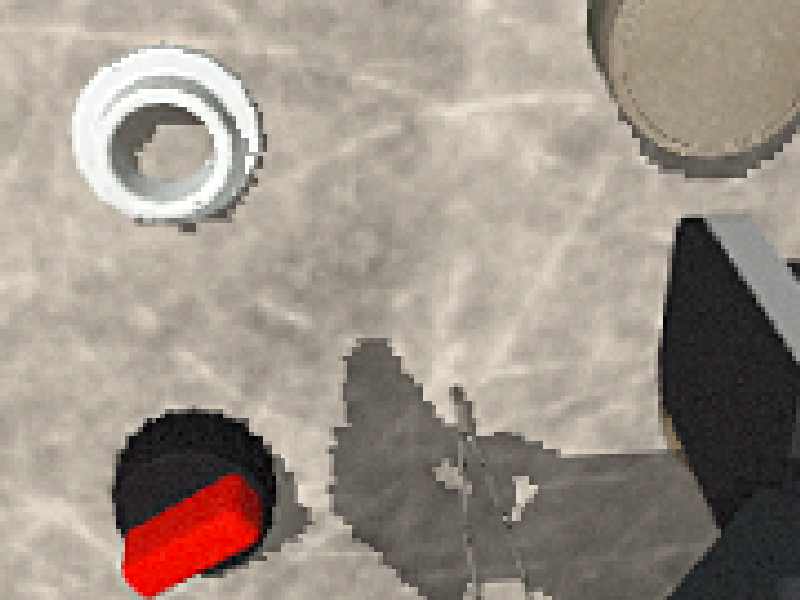

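```bash
python3 - <<'E'
from h import *
T=np.load("T9.npy")
print(plane("wrist",(256.2,244.2),.015,T))
print([plane("wrist",(220+x/4.444,244.2),.015,T)[0] for x in(90,232)],[plane("wrist",(256.2,210+y/4.444),.015,T)[1] for y in(88,217)])
E
```

```text
[0.45520846 0.01711549 0.015     ]
[np.float64(0.4393040388276009), np.float64(0.47106736752152745)] [np.float64(0.0323175643035158), np.float64(0.0010843711966404268)]
```

{"name": "servo_tool", "arguments": {"increments": [{"slide":[-0.027,-0.01,0.03],"spin":0},{"slide":[-0.026,-0.0105,0.03],"spin":0},{"slide":[0,0,0.04],"spin":0},{"slide":[0,0,0.035],"spin":0},{"slide":[0,0,0],"spin":0},{"slide":[0,0,0],"spin":0}]}}

```text
clock: 9.4
position: [0.4547, 0.0183, 0.0353]
ee_rot: [-0.001, 0.707, 0.708, -0.0]
contact_force: [0.8, 0.1, 0.2]
width: 0.0855
```

```bash
python3 - <<'E'
from h import *
T=pose(); print(T[:3].round(4)); np.save("T10.npy",T)
im=eyes.get_image("wrist"); cv2.imwrite("pics/wrist10.png",im)
E
```

```text
[[-1.300e-03  1.000e+00 -1.200e-03  4.547e-01]
 [ 1.000e+00  1.300e-03  4.000e-04  1.830e-02]
 [ 4.000e-04 -1.200e-03 -1.000e+00  3.530e-02]]
```

View pics/wrist10.png

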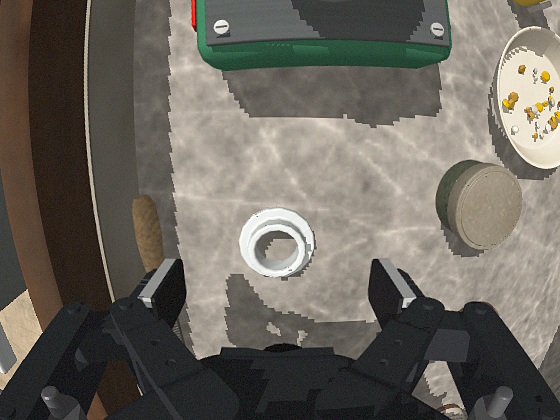

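{"name": "servo_tool", "arguments": {"increments": [{"slide":[-0.001,0,0.015],"spin":0},{"slide":[0,0,0.0145],"spin":0},{"slide":[0,0,0],"spin":0}]}}

```text
clock: 9.75
position: [0.4553, 0.0167, 0.0065]
ee_rot: [0.0, 0.707, 0.707, 0.0]
contact_force: [-0.4, 0.5, 0.8]
width: 0.0852
```

{"name": "servo_tool", "arguments": {"increments": [{"slide":[0,0,0],"spin":0},{"slide":[0,0,0],"spin":0},{"slide":[0,0,0],"spin":0},{"slide":[0,0,0],"spin":0},{"slide":[0,0,0],"spin":0},{"slide":[0,0,0],"spin":0}], "hand": 0.1, "newtons": 40}}

```text
clock: 10.35
position: [0.4552, 0.0164, 0.0068]
ee_rot: [0.001, 0.707, 0.707, 0.001]
contact_force: [-0.3, 1.2, 6.3]
width: 0.0302
```

{"name": "servo_tool", "arguments": {"increments": [{"slide":[0,0,-0.01],"spin":0},{"slide":[0,0,-0.03],"spin":0},{"slide":[0,0,-0.04],"spin":0},{"slide":[0,0,-0.04],"spin":0},{"slide":[0.02,0.005,-0.03],"spin":0},{"slide":[0.035,0.015,0],"spin":0},{"slide":[0.025,0,0],"spin":0},{"slide":[0,0,0],"spin":0}]}}

```text
clock: 11.15
position: [0.4746, 0.0987, 0.1567]
ee_rot: [-0.0, 0.706, 0.708, 0.001]
contact_force: [0.1, -1.8, -0.7]
width: 0.03
```

{"name": "servo_tool", "arguments": {"increments": [{"slide":[0,0,0],"spin":0},{"slide":[0,0,0],"spin":0}]}}

```text
clock: 11.35
position: [0.4741, 0.0956, 0.1558]
ee_rot: [0.0, 0.707, 0.707, -0.0]
contact_force: [-0.3, 0.3, -0.9]
width: 0.0301
```

```bash
python3 - <<'E'
from h import *
T=pose(); print(T[:3].round(4)); np.save("T11.npy",T)
im=eyes.get_image("wrist"); cv2.imwrite("pics/wrist11.png",im)
cv2.imwrite("pics/crop11.png",cv2.resize(im[205:345,190:370],(800,600),interpolation=0))
E
```

```text
[[ 2.000e-04  1.000e+00 -6.000e-04  4.741e-01]
 [ 1.000e+00 -2.000e-04 -7.000e-04  9.560e-02]
 [-7.000e-04 -6.000e-04 -1.000e+00  1.558e-01]]
```

View pics/wrist11.png

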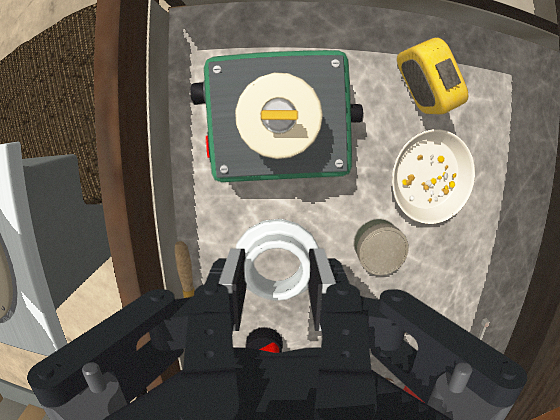

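View pics/crop11.png

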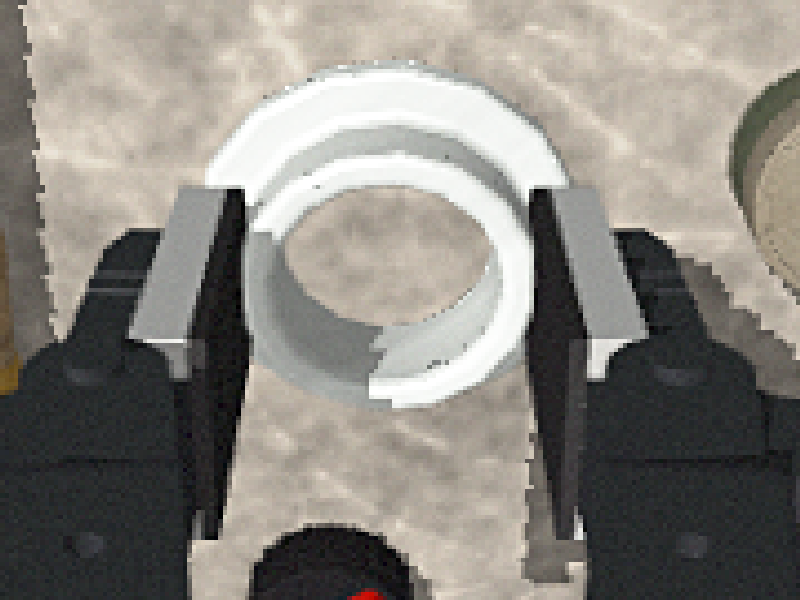

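```bash
python3 - <<'E'
from an import *
T=np.load("T11.npy"); im=cv2.imread("pics/wrist11.png"); print(head(im,T,(250,100,310,130)))
for dz in(.007,.0085,.010):
  f=lambda x,y:plane("wrist",(190+x/4.444,205+y/4.286),T[2,3]+dz,T)
  print(dz,[f(x,283)[0].round(4) for x in(246,530)],[f(388,y)[1].round(4) for y in(155,407,185,381)])
E
```

```text
((476.11199951171875, 167.1671142578125), (21.1348934173584, 5.397868633270264), np.float32(0.0008812771))
0.007 [np.float64(0.4601), np.float64(0.49)] [np.float64(0.1114), np.float64(0.0803), np.float64(0.108), np.float64(0.0838)]
0.0085 [np.float64(0.4603), np.float64(0.4898)] [np.float64(0.112), np.float64(0.0812), np.float64(0.1086), np.float64(0.0847)]
0.01 [np.float64(0.4604), np.float64(0.4896)] [np.float64(0.1126), np.float64(0.0822), np.float64(0.1093), np.float64(0.0856)]
```

{"name": "servo_tool", "arguments": {"increments": [{"slide":[0.025,0.001,0],"spin":0},{"slide":[0.025,0,0],"spin":0},{"slide":[0.0205,0,0.02],"spin":0},{"slide":[0,0,0.02],"spin":0},{"slide":[0,0,0],"spin":0},{"slide":[0,0,0],"spin":0},{"slide":[0,0,0],"spin":0}]}}

```text
clock: 12.1
position: [0.4765, 0.1663, 0.1167]
ee_rot: [0.001, 0.708, 0.707, 0.001]
contact_force: [0.3, 0.8, -0.0]
width: 0.0303
```

```bash
python3 - <<'E'
from h import *
T=pose(); print(T[:3].round(4)); np.save("T12.npy",T)
im=eyes.get_image("wrist"); cv2.imwrite("pics/wrist12.png",im)
cv2.imwrite("pics/crop12.png",cv2.resize(im[205:345,190:370],(800,600),interpolation=0))
E
```

```text
[[ 1.200e-03  1.000e+00  1.700e-03  4.765e-01]
 [ 1.000e+00 -1.200e-03  2.000e-04  1.663e-01]
 [ 2.000e-04  1.700e-03 -1.000e+00  1.167e-01]]
```

View pics/crop12.png

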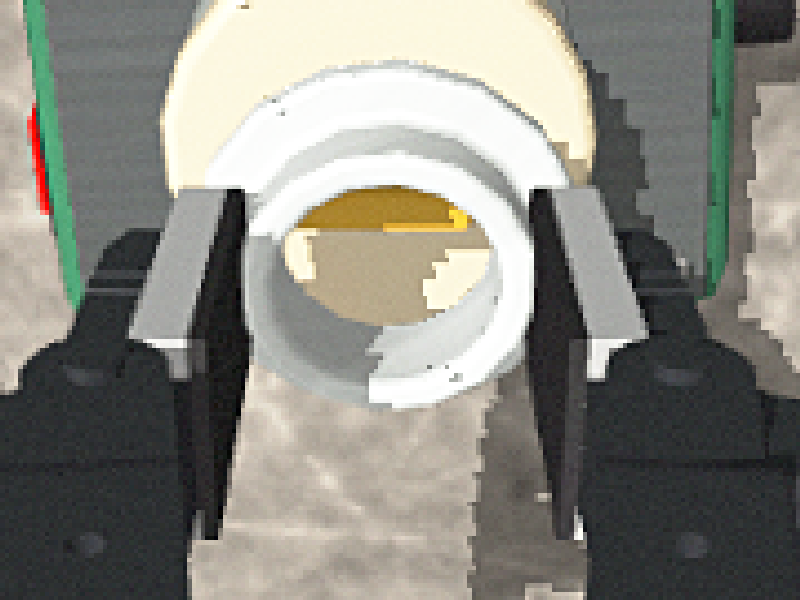

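```bash
python3 - <<'E'
from an import *
T=np.load("T12.npy")
g=lambda x,y,z:plane("wrist",(190+x/4.444,205+y/4.286),z,T).round(4)
print("near",g(388,230,.104)[1]+.003,"right end x",g(469,220,.104)[0]-.011)
a=T[2,3]+.0085
print("flange",(g(246,283,a)[0]+g(530,283,a)[0])/2,(g(388,155,a)[1]+g(388,407,a)[1])/2)
E
```

```text
near 0.1671 right end x 0.476
flange 0.47735 0.16725
```

{"name": "servo_tool", "arguments": {"increments": [{"slide":[0,-0.001,0],"spin":0},{"slide":[0,0,0.004],"spin":0},{"slide":[0,0,0.004],"spin":0},{"slide":[0,0,0.004],"spin":0},{"slide":[0,0,0.004],"spin":0},{"slide":[0,0,0],"spin":0},{"slide":[0,0,0],"spin":0}]}}

```text
clock: 12.85
position: [0.4746, 0.1669, 0.0996]
ee_rot: [-0.0, 0.707, 0.707, -0.0]
contact_force: [0.2, -0.2, -0.6]
width: 0.0306
```

```bash
python3 - <<'E'
from h import *
T=pose(); print(T[:3].round(4)); np.save("T13.npy",T)
im=eyes.get_image("wrist"); cv2.imwrite("pics/wrist13.png",im)
cv2.imwrite("pics/crop13.png",cv2.resize(im[205:345,190:370],(800,600),interpolation=0))
E
```

```text
[[-0.000e+00  1.000e+00 -4.000e-04  4.746e-01]
 [ 1.000e+00  0.000e+00 -1.000e-04  1.669e-01]
 [-1.000e-04 -4.000e-04 -1.000e+00  9.960e-02]]
```

View pics/crop13.png

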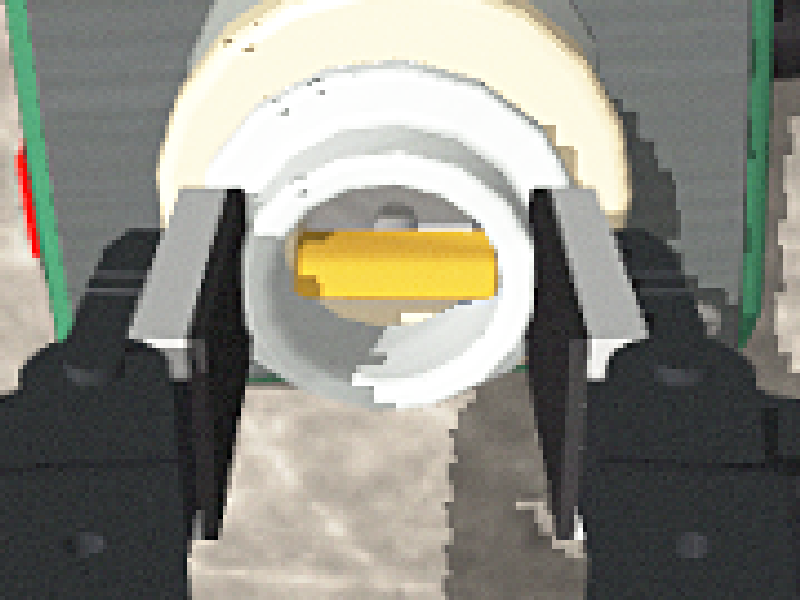

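```bash
python3 - <<'E'
from an import *
T=np.load("T13.npy")
g=lambda x,y,z:plane("wrist",(190+x/4.444,205+y/4.286),z,T).round(4)
print("near",g(388,298,.104)[1]+.003,"far",g(388,232,.098)[1]-.003,"x",(g(296,265,.104)[0]+g(496,265,.104)[0])/2)
a=T[2,3]+.0085
print("flange",(g(246,283,a)[0]+g(530,283,a)[0])/2,(g(388,155,a)[1]+g(388,407,a)[1])/2)
E
```

```text
near 0.1673 far 0.1667 x 0.4763
flange 0.47545000000000004 0.16785
```

{"name": "servo_tool", "arguments": {"increments": [{"slide":[-0.0007,0.0008,0],"spin":0},{"slide":[0,0,0.003],"spin":0},{"slide":[0,0,0.003],"spin":0},{"slide":[0,0,0],"spin":0}]}}

```text
clock: 13.3
position: [0.4749, 0.1661, 0.0933]
ee_rot: [-0.0, 0.707, 0.707, -0.0]
contact_force: [-0.2, 0.4, 0.3]
width: 0.0305
```

{"name": "servo_tool", "arguments": {"increments": [{"slide":[0,0,0.001],"spin":0},{"slide":[0,0,0.001],"spin":0},{"slide":[0,0,0.0005],"spin":0},{"slide":[0,0,0],"spin":0}]}}

```text
clock: 13.7
position: [0.4754, 0.1661, 0.0913]
ee_rot: [0.0, 0.707, 0.707, -0.0]
contact_force: [-0.2, -0.1, -1.1]
width: 0.0306
```

{"name": "servo_tool", "arguments": {"increments": [{"slide":[0,0,0.0007],"spin":0},{"slide":[0,0,0],"spin":0},{"slide":[0,0,0],"spin":0}]}}

```text
clock: 14.0
position: [0.4755, 0.1662, 0.0909]
ee_rot: [0.0, 0.707, 0.707, 0.0]
contact_force: [-0.7, -0.0, 2.9]
width: 0.0305
```

```bash
python3 - <<'E'
from h import *
T=pose(); print(T[:3].round(4)); np.save("T14.npy",T)
im=eyes.get_image("wrist"); d=eyes.get_image("side")
cv2.imwrite("pics/c14.png",np.hstack([cv2.resize(d[135:225,150:270],(400,300)),cv2.resize(im[205:345,190:370],(400,300))]))
E
```

```text
[[-0.000e+00  1.000e+00  5.000e-04  4.755e-01]
 [ 1.000e+00  0.000e+00  1.000e-04  1.662e-01]
 [ 1.000e-04  5.000e-04 -1.000e+00  9.090e-02]]
```

View pics/c14.png

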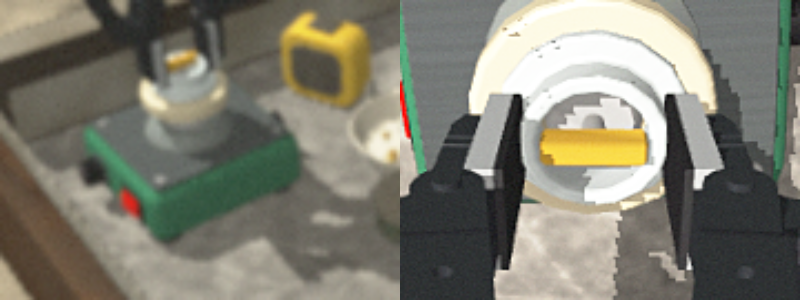

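Contact at 2.9 N, at the height expected for a seated flange. Releasing, then backing off to look.

{"name": "servo_tool", "arguments": {"increments": [{"slide":[0,0,0],"spin":0},{"slide":[0,0,0],"spin":0},{"slide":[0,0,0],"spin":0},{"slide":[0,0,0],"spin":0}], "hand": 0.8}}

```text
clock: 14.5
position: [0.4754, 0.1662, 0.0905]
ee_rot: [0.0, 0.707, 0.707, -0.0]
contact_force: [-0.2, 0.3, 0.2]
width: 0.0681
```

{"name": "servo_tool", "arguments": {"increments": [{"slide":[0,0,-0.02],"spin":0},{"slide":[0,0,-0.04],"spin":0},{"slide":[-0.03,0,-0.03],"spin":0},{"slide":[-0.05,0,0],"spin":0},{"slide":[-0.04,0,0],"spin":0},{"slide":[0,0,0],"spin":0},{"slide":[0,0,0],"spin":0}]}}

```text
clock: 15.2
position: [0.4753, 0.0457, 0.1806]
ee_rot: [-0.0, 0.708, 0.706, 0.0]
contact_force: [-0.6, 0.2, -0.7]
width: 0.0684
```

```bash
python3 - <<'E'
from h import *
T=pose(); print(T[:3].round(4)); np.save("T15.npy",T)
im=eyes.get_image("wrist"); cv2.imwrite("pics/wrist15.png",im)
E
```

```text
[[ 2.500e-03  1.000e+00 -0.000e+00  4.753e-01]
 [ 1.000e+00 -2.500e-03  7.000e-04  4.570e-02]
 [ 7.000e-04 -0.000e+00 -1.000e+00  1.806e-01]]
```

View pics/wrist15.png

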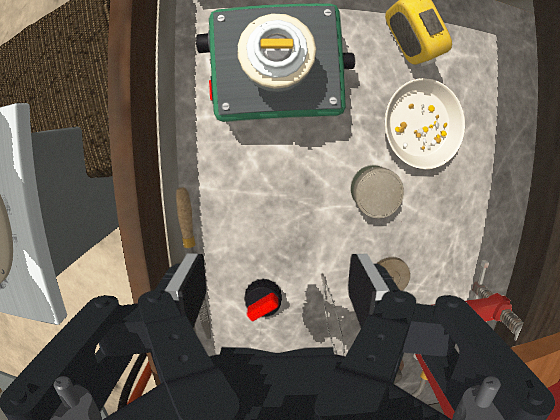

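Flange seated flat, with the cross head visible at (277,43). Next the cap: its wing lies at about +35.6°. I'll move over it and spin −125.6°, which keeps the camera away from the bench pin.

{"name": "servo_tool", "arguments": {"increments": [{"slide":[-0.04,-0.005,0],"spin":0},{"slide":[-0.045,-0.005,0],"spin":0},{"slide":[-0.041,-0.006,0.02],"spin":0},{"slide":[0,0,0.03],"spin":-8.5},{"slide":[0,0,0],"spin":-8.5},{"slide":[0,0,0],"spin":-8.5},{"slide":[0,0,0],"spin":-8.5},{"slide":[0,0,0],"spin":-8.5}]}}

```text
clock: 16.05
position: [0.4597, -0.0782, 0.1302]
ee_rot: [-0.0, 0.399, 0.917, 0.0]
contact_force: [-1.0, -0.5, 0.2]
width: 0.0682
```

{"name": "servo_tool", "arguments": {"increments": [{"slide":[0,0,0],"spin":-8.5},{"slide":[0,0,0],"spin":-8.5},{"slide":[0,0,0],"spin":-8.5},{"slide":[0,0,0],"spin":-8.5},{"slide":[0,0,0],"spin":-8.5},{"slide":[0,0,0],"spin":-8.5},{"slide":[0,0,0],"spin":-8.5},{"slide":[0,0,0],"spin":-8.5}]}}

```text
clock: 16.85
position: [0.4597, -0.0781, 0.1303]
ee_rot: [-0.0, -0.182, 0.983, 0.0]
contact_force: [-0.3, -0.4, -0.5]
width: 0.0682
```

{"name": "servo_tool", "arguments": {"increments": [{"slide":[0,0,0],"spin":-8.5},{"slide":[0,0,0],"spin":-6.6},{"slide":[0,0,0],"spin":0},{"slide":[0,0,0],"spin":0},{"slide":[0,0,0],"spin":0}]}}

```text
clock: 17.35
position: [0.4596, -0.0792, 0.1305]
ee_rot: [0.0, -0.305, 0.952, 0.0]
contact_force: [-0.2, 0.6, -0.6]
width: 0.0684
```

```bash
python3 - <<'E'
from h import *
s=manip.get_state();T=pose(s); print(T[:3].round(4),s['qpos'],np.degrees(np.arctan2(T[1,1],T[0,1]))); np.save("T16.npy",T)
im=eyes.get_image("wrist"); cv2.imwrite("pics/wrist16.png",im)
E
```

```text
[[-8.135e-01 -5.816e-01 -0.000e+00  4.596e-01]
 [-5.816e-01  8.135e-01  2.000e-04 -7.920e-02]
 [-1.000e-04  2.000e-04 -1.000e+00  1.305e-01]] [-3.20179457e-01  1.97929611e-01  1.88552720e+00  2.47493958e-04
  1.05822157e+00 -2.51181040e+00] 125.56424905541537
```

View pics/wrist16.png

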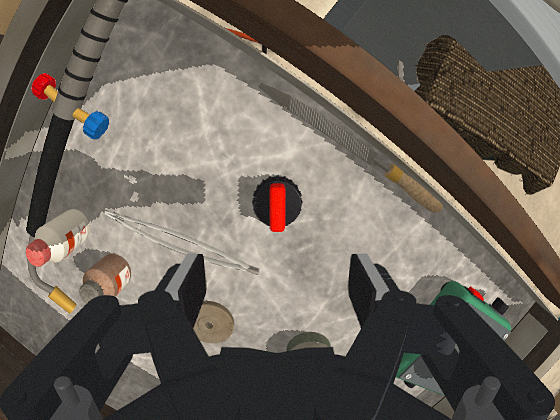

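```bash
python3 - <<'E'
from an import *
T=np.load("T16.npy"); im=cv2.imread("pics/wrist16.png")
c=blobs(im,(0,150,90),(8,255,255),(255,170,305,240))[0]
Ti=np.linalg.inv(T)
for z in(.03,.038):
    P=np.array([(Ti@np.r_[plane("wrist",p,z,T),1])[:2] for p in c[:,0,:].astype(float)])*1e3
    v=cv2.fitLine(P.astype(np.float32),cv2.DIST_L2,0,.01,.01).ravel()
    print(z,cv2.minAreaRect(P.astype(np.float32)),np.degrees(np.arctan2(v[1],v[0])),P.min(0),P.max(0))
k=cv2.inRange(im,(0,0,0),(60,60,60)); m=np.zeros_like(k); m[172:232,250:306]=k[172:232,250:306]
m=cv2.bitwise_or(m,cv2.drawContours(np.zeros_like(m),[c],-1,255,-1)); 
cs,_=cv2.findContours(cv2.morphologyEx(m,cv2.MORPH_OPEN,np.ones((3,3))),0,1); c2=max(cs,key=cv2.contourArea)
P=np.array([(Ti@np.r_[plane("wrist",p,.0205,T),1])[:2] for p in c2[:,0,:].astype(float)])*1e3; print("body",circ(P),P.min(0),P.max(0))
E
```

```text
0.03 ((-0.34488677978515625, -0.05482006072998047), (12.554502487182617, 38.948001861572266), 89.61883544921875) -0.5414438 [-19.79252514  -6.28069968] [19.10960495  6.29612257]
0.038 ((1.961935043334961, -0.05838203430175781), (12.141097068786621, 37.665489196777344), 89.61883544921875) -0.5414442 [-16.8453105   -6.07925052] [20.775815    6.08343072]
body (array([ 0.81446183, -1.81423388]), np.float64(18.06671855598291)) [-23.29234253 -19.39678994] [22.77507877 18.65888214]
```

{"name": "servo_tool", "arguments": {"increments": [{"slide":[0.0005,0,0.03],"spin":-0.5},{"slide":[0,0,0.03],"spin":0},{"slide":[0,0,0.03],"spin":0},{"slide":[0,0,0.0165],"spin":0},{"slide":[0,0,0],"spin":0},{"slide":[0,0,0],"spin":0}]}}

```text
clock: 18.0
position: [0.4593, -0.0802, 0.0243]
ee_rot: [0.0, -0.31, 0.951, -0.0]
contact_force: [0.1, -0.4, -0.1]
width: 0.0685
```

{"name": "servo_tool", "arguments": {"increments": [{"slide":[0,0,0],"spin":0},{"slide":[0,0,0],"spin":0},{"slide":[0,0,0],"spin":0},{"slide":[0,0,0],"spin":0},{"slide":[0,0,0],"spin":0},{"slide":[0,0,0],"spin":0},{"slide":[0,0,0],"spin":0}], "hand": 0, "newtons": 50}}

```text
clock: 18.7
position: [0.4593, -0.0801, 0.0247]
ee_rot: [0.0, -0.31, 0.951, -0.0]
contact_force: [-0.4, 0.0, 6.4]
width: 0.0106
```

```bash
python3 - <<'E'
from h import *
s=manip.get_state();T=pose(s); print(T[:3].round(4)); np.save("T17.npy",T)
im=eyes.get_image("wrist"); cv2.imwrite("pics/wrist17.png",im)
E
```

```text
[[-8.080e-01 -5.892e-01  9.000e-04  4.593e-01]
 [-5.892e-01  8.080e-01 -2.000e-04 -8.010e-02]
 [-6.000e-04 -7.000e-04 -1.000e+00  2.470e-02]]
```

View pics/wrist17.png

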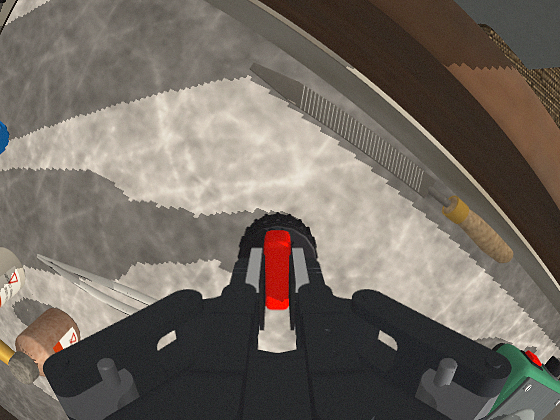

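{"name": "servo_tool", "arguments": {"increments": [{"slide":[0,0,-0.01],"spin":0},{"slide":[0,0,-0.03],"spin":0},{"slide":[0,0,-0.04],"spin":0},{"slide":[0,0,-0.04],"spin":8.5},{"slide":[0,0,-0.025],"spin":8.5},{"slide":[0,0,0],"spin":8.5},{"slide":[0,0,0],"spin":8.5},{"slide":[0,0,0],"spin":2.1}]}}

```text
clock: 19.55
position: [0.4587, -0.08, 0.1698]
ee_rot: [0.0, 0.002, 1.0, -0.0]
contact_force: [0.5, 0.9, -0.9]
width: 0.0107
```

{"name": "servo_tool", "arguments": {"increments": [{"slide":[0,0.04,0],"spin":0},{"slide":[0,0.04,0],"spin":0},{"slide":[-0.008,0.05,0],"spin":0},{"slide":[-0.008,0.05,0],"spin":0},{"slide":[0,0.04,0],"spin":0},{"slide":[0,0.025,0],"spin":0},{"slide":[0,0,0],"spin":0},{"slide":[0,0,0],"spin":0}]}}

```text
clock: 20.35
position: [0.4744, 0.1636, 0.1691]
ee_rot: [-0.0, -0.001, 1.0, -0.0]
contact_force: [-0.0, -0.8, -1.0]
width: 0.0106
```

{"name": "servo_tool", "arguments": {"increments": [{"slide":[0,0,0],"spin":0}]}}

```text
clock: 20.45
position: [0.4746, 0.1627, 0.1692]
ee_rot: [-0.0, 0.0, 1.0, -0.0]
contact_force: [-0.3, -1.0, -0.8]
width: 0.0107
```

```bash
python3 - <<'E'
from h import *
s=manip.get_state();T=pose(s); print(T[:3].round(4),np.degrees(np.arctan2(T[1,1],T[0,1])),s['qpos']); np.save("T18.npy",T)
im=eyes.get_image("wrist"); cv2.imwrite("pics/wrist18.png",im)
d=eyes.get_image("side"); c=eyes.get_image("scene")
cv2.imwrite("pics/c18.png",np.vstack([np.hstack([cv2.resize(d[90:210,140:300],(400,300)),cv2.resize(c[200:320,190:350],(400,300))]),cv2.resize(im[190:340,180:380],(800,300*2))[:300]]))
E
```

```text
[[-1.000e+00  6.000e-04 -2.000e-04  4.746e-01]
 [ 6.000e-04  1.000e+00 -8.000e-04  1.627e-01]
 [ 2.000e-04 -8.000e-04 -1.000e+00  1.692e-01]] 89.96427322670934 [ 1.91937694e-01  2.11556516e-01  1.75702046e+00 -7.81448432e-04
  1.17339374e+00 -1.37793242e+00]
```

View pics/wrist18.png

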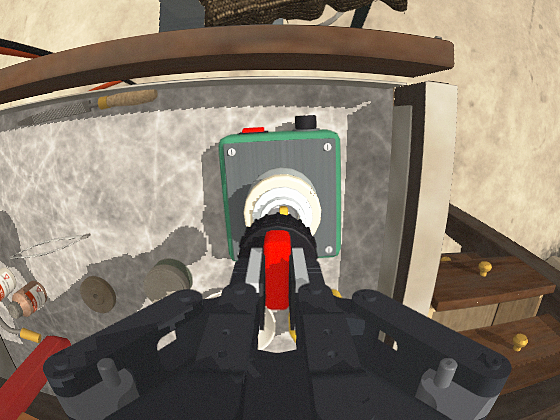

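View pics/c18.png

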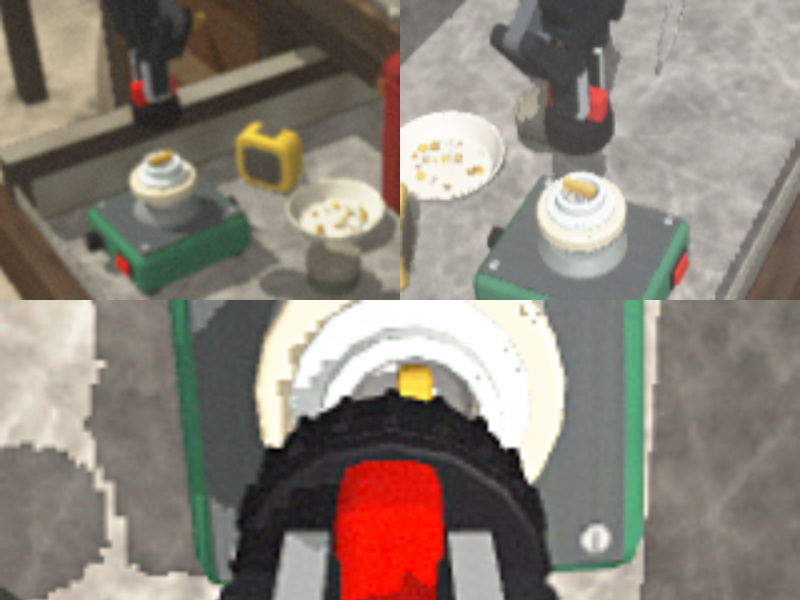

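```bash
python3 - <<'E'
from an import *
T=np.load("T18.npy"); Ti=np.linalg.inv(T); im=cv2.imread("pics/wrist18.png")
g=lambda u,v,z:((Ti@np.r_[plane("wrist",(u,v),z,T),1])[:3]*1e3).round(2)
zb=T[2,3]-.0245
print("body far bottom edge",g(278,213.2,zb)[0]-20,"wing end foot",g(278,230,zb+.0205)[0]-18, "if at top",g(278,232,zb+.038)[0]-18)
cv2.imwrite("pics/crop18.png",cv2.resize(im[195:315,200:360],(800,600),interpolation=0))
# head
c=blobs(im,(18,120,120),(33,255,255),(270,200,300,216),4)[0][:,0,:]; print(c.min(0),c.max(0))
print("head y: ",[plane("wrist",(u,209),.104,T)[:2].round(4) for u in(279.5,288.5)])
E
```

```text
body far bottom edge -1.6099999999999994 wing end foot -1.7199999999999989 if at top 3.7600000000000016
[279 206] [287 214]
head y:  [array([0.4658, 0.1647]), array([0.4658, 0.1706])]
```

View pics/crop18.png

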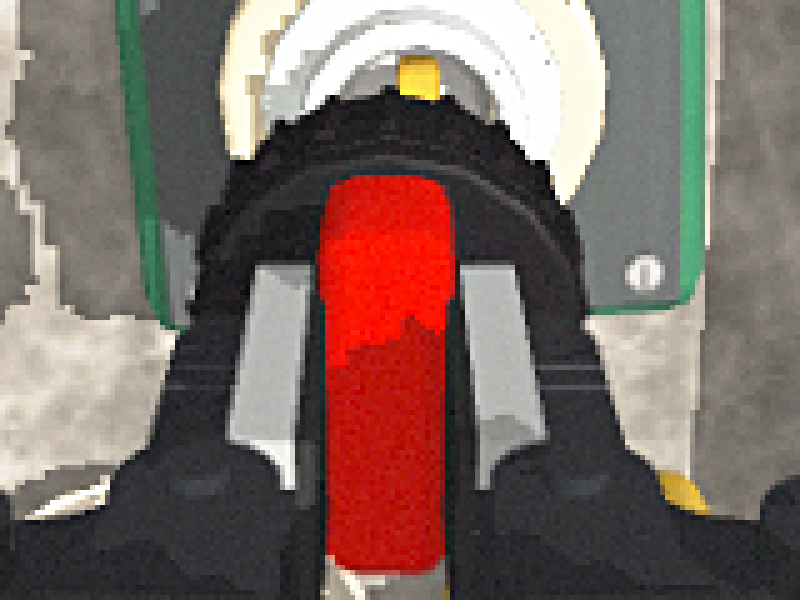

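```bash
python3 - <<'E'
from an import *
T=np.load("T18.npy"); Ti=np.linalg.inv(T)
g=lambda u,v,z:((Ti@np.r_[plane("wrist",(u,v),z,T),1])[:3]*1e3).round(2)
zb=T[2,3]-.0245; C=lambda x,y:(200+x/5,195+y/5)
print("top ends",g(*C(388,237),zb+.038),g(*C(388,570),zb+.038))
print("top sides",g(*C(326,400),zb+.038),g(*C(446,400),zb+.038))
print("far edge",g(*C(388,95),zb),"foot",g(*C(388,177),zb+.0205), "body top far",g(*C(388,155),zb+.0205))
Hh=[(Ti@np.r_[plane("wrist",C(x,60),.1045,T),1])[:3]*1e3 for x in(399,440)]; print("head",Hh, "end x",(Ti@np.r_[plane("wrist",C(420,57),.104,T),1])[0]*1e3-11,"end base",(Ti@np.r_[plane("wrist",C(420,57),.098,T),1])[0]*1e3-11)
E
```

```text
top ends [ 17.01   0.58 -13.5 ] [-17.15   0.6  -13.5 ]
top sides [  1.21  -4.94 -13.5 ] [  1.21   5.76 -13.5 ]
far edge [17.94  0.67 24.5 ] foot [16.07  0.62  4.  ] body top far [18.31  0.62  4.  ]
head [array([10.34143348,  2.22781783, 64.65480381]), array([10.34130933,  7.6629979 , 64.65056672])] end x -0.38769980856572417 end base -2.096344892420767
```

{"name": "servo_tool", "arguments": {"increments": [{"slide":[0,0.0044,0.015],"spin":0},{"slide":[0,0,0.015],"spin":0},{"slide":[0,0,0],"spin":0},{"slide":[0,0,0],"spin":0},{"slide":[0,0,0],"spin":0}]}}

```text
clock: 21.1
position: [0.4755, 0.1677, 0.1399]
ee_rot: [0.001, 0.0, 1.0, 0.0]
contact_force: [-0.5, 0.3, -0.9]
width: 0.0105
```

```bash
python3 - <<'E'
from h import *
s=manip.get_state();T=pose(s); print(T[:3].round(4),s['contact_force']); np.save("T19.npy",T)
d=eyes.get_image("side"); c=eyes.get_image("scene"); w=eyes.get_image("wrist"); 
for n,i in(("side",d),("scene",c),("wrist",w)): cv2.imwrite(f"pics/{n}19.png",i)
cv2.imwrite("pics/c19.png",np.hstack([cv2.resize(d[120:195,155:255],(400,300)),cv2.resize(c[235:310,210:310],(400,300))]))
E
```

```text
[[-1.000e+00  7.000e-04  1.500e-03  4.755e-01]
 [ 7.000e-04  1.000e+00  2.000e-04  1.677e-01]
 [-1.500e-03  2.000e-04 -1.000e+00  1.399e-01]] [-0.46411083  0.29279627 -0.92038169]
```

View pics/c19.png

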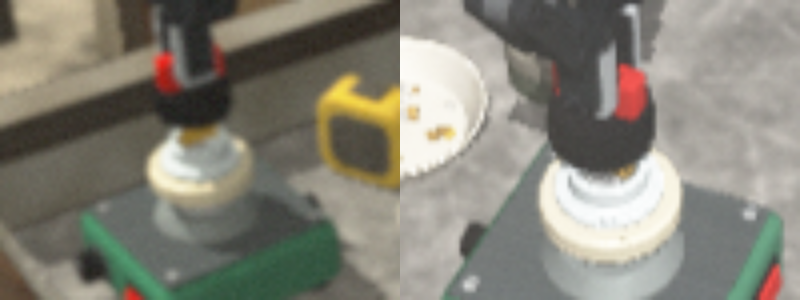

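View pics/wrist19.png

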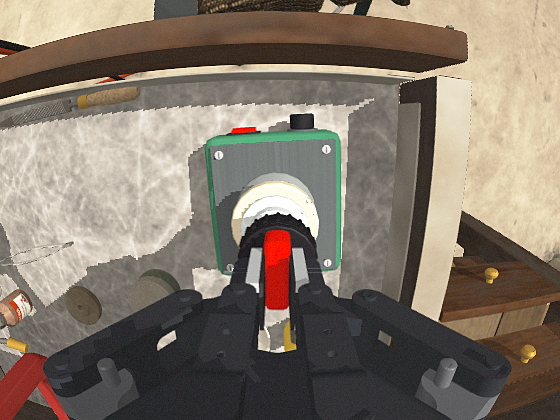

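```bash
python3 - <<'E'
from h import *
a=np.array([.4752,.167,0])
for n in("side","scene"):
    print(n,"wheel",proj(n,a+[0,0,.078])," cap",proj(n,a+[0,0,.125]),"d/dx mm",proj(n,a+[.001,0,.125])-proj(n,a+[0,0,.125]),"d/dy",proj(n,a+[0,.001,.125])-proj(n,a+[0,0,.125]))
E
python3 - <<'E'
import cv2,numpy as np
d=cv2.imread("pics/side19.png");c=cv2.imread("pics/scene19.png")
cv2.imwrite("pics/c19b.png",np.hstack([cv2.resize(d[135:185,180:230],(400,400),interpolation=0),cv2.resize(c[250:300,235:285],(400,400),interpolation=0)]))
E
```

```text
side wheel [204.7329403  161.52699153]  cap [202.46794722 143.55808577] d/dx mm [ 0.4167065  -0.14359478] d/dy [-0.2146501  -0.20961911]
scene wheel [262.47837913 284.13138703]  cap [261.14770576 263.44477123] d/dx mm [-0.5728137  -0.20236259] d/dy [-0.31094212  0.42386082]
```

View pics/c19b.png

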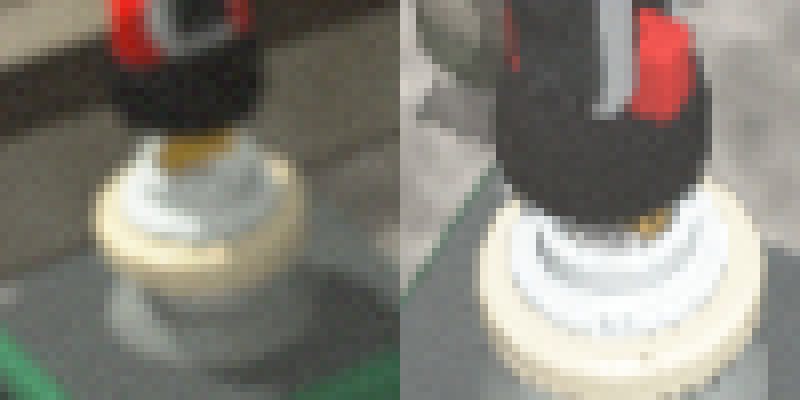

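{"name": "servo_tool", "arguments": {"increments": [{"slide":[0.0015,-0.0003,0],"spin":0},{"slide":[0,0,0.004],"spin":0},{"slide":[0,0,0.003],"spin":0},{"slide":[0,0,0],"spin":0},{"slide":[0,0,0],"spin":0}]}}

```text
clock: 21.75
position: [0.4732, 0.1677, 0.1319]
ee_rot: [-0.0, -0.0, 1.0, -0.0]
contact_force: [-0.4, -0.4, -1.2]
width: 0.0108
```

{"name": "servo_tool", "arguments": {"increments": [{"slide":[0,0,0.002],"spin":0},{"slide":[0,0,0.002],"spin":0},{"slide":[0,0,0],"spin":0},{"slide":[0,0,0],"spin":0}]}}

```text
clock: 22.15
position: [0.4731, 0.1676, 0.128]
ee_rot: [-0.0, -0.0, 1.0, -0.0]
contact_force: [-0.4, 0.3, -1.2]
width: 0.0111
```

{"name": "servo_tool", "arguments": {"increments": [{"slide":[0,0,0.001],"spin":0},{"slide":[0,0,0.001],"spin":0},{"slide":[0,0,0],"spin":0},{"slide":[0,0,0],"spin":0}]}}

```text
clock: 22.55
position: [0.4733, 0.1675, 0.126]
ee_rot: [0.0, -0.0, 1.0, -0.0]
contact_force: [0.5, -1.2, -0.8]
width: 0.0106
```

The head is in the slot (underside about 101.5 mm, no force). Going on down to the flange and into the spring.

{"name": "servo_tool", "arguments": {"increments": [{"slide":[0,0,0.001],"spin":0},{"slide":[0,0,0.001],"spin":0},{"slide":[0,0,0],"spin":0},{"slide":[0,0,0],"spin":0}]}}

```text
clock: 22.95
position: [0.4733, 0.1676, 0.124]
ee_rot: [-0.0, -0.0, 1.0, -0.0]
contact_force: [0.5, -0.4, -1.2]
width: 0.0104
```

{"name": "servo_tool", "arguments": {"increments": [{"slide":[0,0,0.001],"spin":0},{"slide":[0,0,0.001],"spin":0},{"slide":[0,0,0],"spin":0},{"slide":[0,0,0],"spin":0}]}}

```text
clock: 23.35
position: [0.4734, 0.1677, 0.1225]
ee_rot: [0.0, -0.0, 1.0, -0.0]
contact_force: [-1.2, -2.7, 5.6]
width: 0.0106
```

{"name": "servo_tool", "arguments": {"increments": [{"slide":[0,0,0.001],"spin":0},{"slide":[0,0,0.001],"spin":0},{"slide":[0,0,0.001],"spin":0},{"slide":[0,0,0.001],"spin":0},{"slide":[0,0,0],"spin":0},{"slide":[0,0,0],"spin":0}]}}

```text
clock: 23.95
position: [0.4735, 0.1678, 0.1191]
ee_rot: [0.0, -0.0, 1.0, 0.0]
contact_force: [-2.3, -2.4, 10.3]
width: 0.0104
```

{"name": "servo_tool", "arguments": {"increments": [{"slide":[0,0,0.001],"spin":0},{"slide":[0,0,0.001],"spin":0},{"slide":[0,0,0],"spin":0},{"slide":[0,0,0],"spin":0}]}}

```text
clock: 24.35
position: [0.4735, 0.1678, 0.1175]
ee_rot: [0.001, -0.0, 1.0, 0.0]
contact_force: [-3.7, -3.0, 11.7]
width: 0.0106
```

{"name": "servo_tool", "arguments": {"increments": [{"slide":[0,0,0.001],"spin":0},{"slide":[0,0,0.0005],"spin":0},{"slide":[0,0,0],"spin":0},{"slide":[0,0,0],"spin":0}]}}

```text
clock: 24.75
position: [0.4735, 0.1678, 0.1163]
ee_rot: [0.001, -0.0, 1.0, 0.0]
contact_force: [-3.4, -2.6, 13.0]
width: 0.0108
```

{"name": "servo_tool", "arguments": {"increments": [{"slide":[0,0,0.0007],"spin":0},{"slide":[0,0,0],"spin":2},{"slide":[0,0,0],"spin":3},{"slide":[0,0,0],"spin":4},{"slide":[0,0,0],"spin":4},{"slide":[0,0,0],"spin":0}]}}

```text
clock: 25.35
position: [0.475, 0.1685, 0.1161]
ee_rot: [0.002, 0.114, 0.994, 0.001]
contact_force: [-1.1, -0.6, 13.5]
width: 0.011
```

```bash
python3 - <<'E'
from h import *
s=manip.get_state();T=pose(s); print(T[:3].round(4),s['contact_force'],s['moment'],np.degrees(np.arctan2(T[1,1],T[0,1])))
im=eyes.get_image("wrist"); cv2.imwrite("pics/c20.png",cv2.resize(im[195:315,200:360],(800,600),interpolation=0))
E
```

```text
[[-0.9741  0.2261  0.0047  0.475 ]
 [ 0.2261  0.9741  0.0016  0.1685]
 [-0.0042  0.0026 -1.      0.1161]] [-1.11185564 -0.58521781 13.50083394] [-0.28117593  0.32686991 -0.01770606] 76.93373448475607
```

View pics/c20.png

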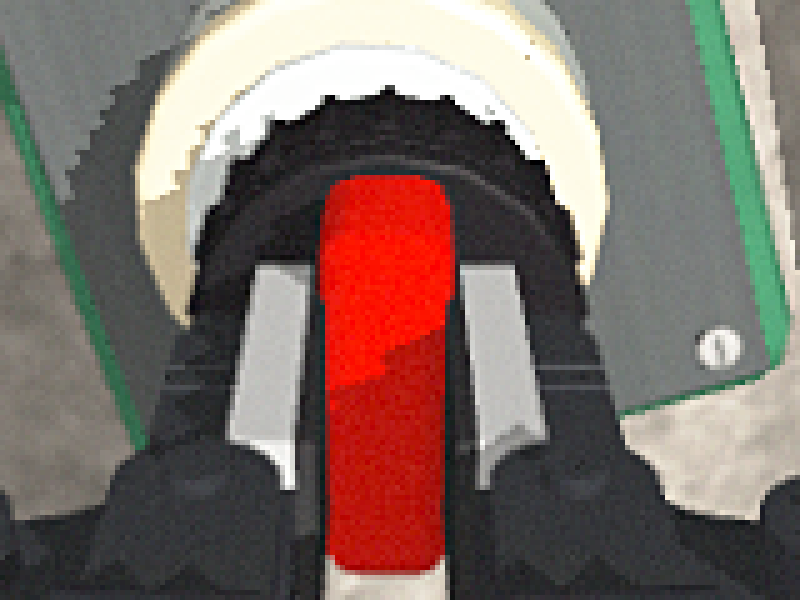

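{"name": "servo_tool", "arguments": {"increments": [{"slide":[0,0,0],"spin":6},{"slide":[0,0,0],"spin":6},{"slide":[0,0,0],"spin":6},{"slide":[0,0,0],"spin":6},{"slide":[0,0,0],"spin":6},{"slide":[0,0,0],"spin":0}]}}

```text
clock: 26.0
position: [0.476, 0.1684, 0.1163]
ee_rot: [0.003, 0.367, 0.93, 0.002]
contact_force: [0.2, -1.4, 12.9]
width: 0.0106
```

{"name": "servo_tool", "arguments": {"increments": [{"slide":[0,0,0],"spin":7},{"slide":[0,0,0],"spin":7},{"slide":[0,0,0],"spin":7},{"slide":[0,0,0],"spin":7},{"slide":[0,0,0],"spin":7},{"slide":[0,0,0],"spin":7},{"slide":[0,0,0],"spin":5},{"slide":[0,0,0],"spin":0}]}}

```text
clock: 26.8
position: [0.4761, 0.1686, 0.1164]
ee_rot: [0.002, 0.708, 0.707, 0.003]
contact_force: [0.1, -1.5, 14.5]
width: 0.011
```

```bash
python3 - <<'E'
from h import *
s=manip.get_state();T=pose(s); print(T[:3].round(4),s['contact_force'],s['moment'],np.degrees(np.arctan2(T[1,1],T[0,1])))
im=eyes.get_image("wrist"); cv2.imwrite("pics/wrist21.png",im); cv2.imwrite("pics/c21.png",cv2.resize(im[195:315,200:360],(800,600),interpolation=0))
E
```

```text
[[ 0.0015  1.      0.0069  0.4761]
 [ 1.     -0.0015  0.002   0.1686]
 [ 0.002   0.0069 -1.      0.1164]] [ 0.07067809 -1.50772628 14.52593366] [-0.20995459  0.10454539  0.02199974] -0.0877069736766126
```

View pics/c21.png

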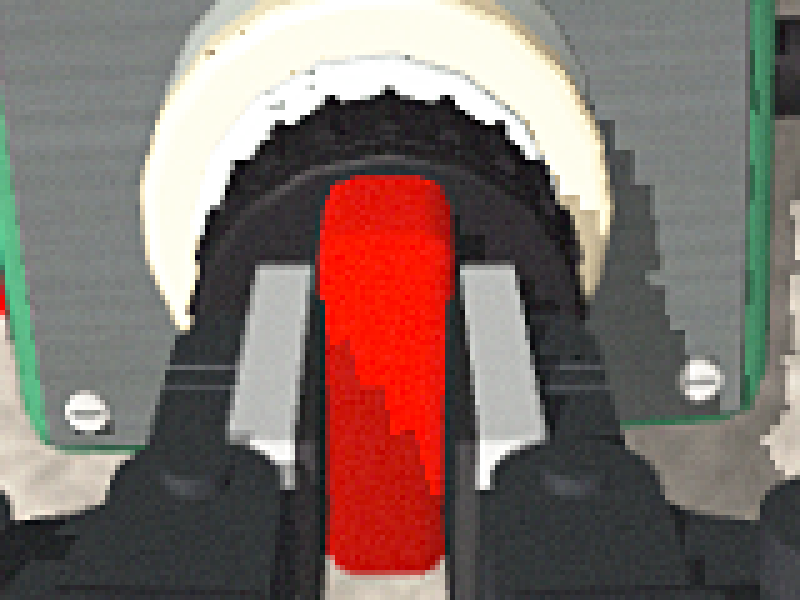

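{"name": "servo_tool", "arguments": {"increments": [{"slide":[0,-0.001,0],"spin":0},{"slide":[0,0,-0.001],"spin":0},{"slide":[0,0,-0.001],"spin":0},{"slide":[0,0,-0.001],"spin":0},{"slide":[0,0,-0.001],"spin":0},{"slide":[0,0,0],"spin":0},{"slide":[0,0,0],"spin":0}]}}

```text
clock: 27.55
position: [0.4759, 0.1686, 0.1199]
ee_rot: [0.002, 0.707, 0.707, 0.004]
contact_force: [2.2, -1.5, 7.9]
width: 0.0105
```

{"name": "servo_tool", "arguments": {"increments": [{"slide":[0,0,-0.0005],"spin":0},{"slide":[0,0,-0.0005],"spin":0},{"slide":[0,0,0],"spin":0}]}}

```text
clock: 27.85
position: [0.4758, 0.1685, 0.1205]
ee_rot: [0.002, 0.707, 0.707, 0.003]
contact_force: [2.7, -0.8, 7.0]
width: 0.0109
```

{"name": "servo_tool", "arguments": {"increments": [{"slide":[0,0,-0.0005],"spin":0},{"slide":[0,0,-0.0005],"spin":0},{"slide":[0,0,0],"spin":0}]}}

```text
clock: 28.15
position: [0.4757, 0.1685, 0.1206]
ee_rot: [0.002, 0.707, 0.707, 0.003]
contact_force: [5.6, 0.4, 2.2]
width: 0.0109
```

```bash
python3 - <<'E'
from h import *
s=manip.get_state();T=pose(s); print(T[:3].round(4),s['contact_force'],s['moment'])
im=eyes.get_image("wrist"); cv2.imwrite("pics/wrist22.png",im)
d=eyes.get_image("side"); c=eyes.get_image("scene"); cv2.imwrite("pics/side22.png",d); cv2.imwrite("pics/scene22.png",c)
cv2.imwrite("pics/c22.png",np.vstack([np.hstack([cv2.resize(d[135:185,180:230],(300,300),interpolation=0),cv2.resize(c[250:300,235:285],(300,300),interpolation=0)]),cv2.resize(im[215:315,180:380],(600,300),interpolation=0)]))
E
```

```text
[[ 2.000e-04  1.000e+00  7.200e-03  4.757e-01]
 [ 1.000e+00 -2.000e-04  1.900e-03  1.685e-01]
 [ 1.900e-03  7.200e-03 -1.000e+00  1.206e-01]] [5.62048928 0.40322687 2.1536821 ] [ 0.00745587 -1.05122253  0.03101519]
```

View pics/c22.png

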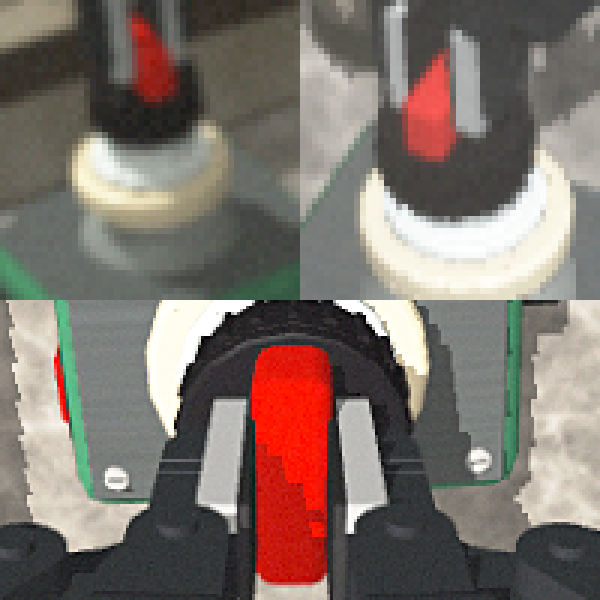

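Vertical force fell from 7 to 2 N with no further rise, so the head has caught in the groove. I'll relax the sideways load and let go.

{"name": "servo_tool", "arguments": {"increments": [{"slide":[0,0.0005,-0.0003],"spin":0},{"slide":[0,0,0],"spin":0},{"slide":[0,0,0],"spin":0}]}}

```text
clock: 28.6
position: [0.4757, 0.1685, 0.1206]
ee_rot: [0.001, 0.707, 0.707, 0.003]
contact_force: [6.4, 0.6, 0.2]
width: 0.0101
```

{"name": "servo_tool", "arguments": {"increments": [{"slide":[0,0,0],"spin":0},{"slide":[0,0,0],"spin":0},{"slide":[0,0,0],"spin":0},{"slide":[0,0,0],"spin":0}], "hand": 0.5}}

```text
clock: 29.0
position: [0.472, 0.1677, 0.1198]
ee_rot: [-0.001, 0.707, 0.707, -0.001]
contact_force: [0.0, 0.4, 1.0]
width: 0.0425
```

{"name": "servo_tool", "arguments": {"increments": [{"slide":[0,0,-0.02],"spin":0},{"slide":[0,0,-0.03],"spin":0},{"slide":[-0.02,0,-0.03],"spin":0},{"slide":[-0.04,0,0],"spin":0},{"slide":[-0.03,0,0],"spin":0},{"slide":[0,0,0],"spin":0},{"slide":[0,0,0],"spin":0}]}}

```text
clock: 29.7
position: [0.4725, 0.0776, 0.2001]
ee_rot: [-0.0, 0.708, 0.706, 0.0]
contact_force: [-0.2, -0.5, 0.4]
width: 0.0428
```

```bash
python3 - <<'E'
from h import *
s=manip.get_state();T=pose(s); print(T[:3].round(4),s['contact_force']);np.save("T23.npy",T)
im=eyes.get_image("wrist"); cv2.imwrite("pics/wrist23.png",im)
d=eyes.get_image("side"); c=eyes.get_image("scene"); cv2.imwrite("pics/side23.png",d); cv2.imwrite("pics/scene23.png",c)
cv2.imwrite("pics/c23.png",np.vstack([np.hstack([cv2.resize(d[135:185,180:230],(300,300),interpolation=0),cv2.resize(c[250:300,235:285],(300,300),interpolation=0)]),cv2.resize(im[0:150,180:380],(600,300),interpolation=0)]))
E
```

```text
[[ 1.800e-03  1.000e+00 -4.000e-04  4.725e-01]
 [ 1.000e+00 -1.800e-03  8.000e-04  7.760e-02]
 [ 8.000e-04 -4.000e-04 -1.000e+00  2.001e-01]] [-0.18044437 -0.53952895  0.43581662]
```

View pics/c23.png

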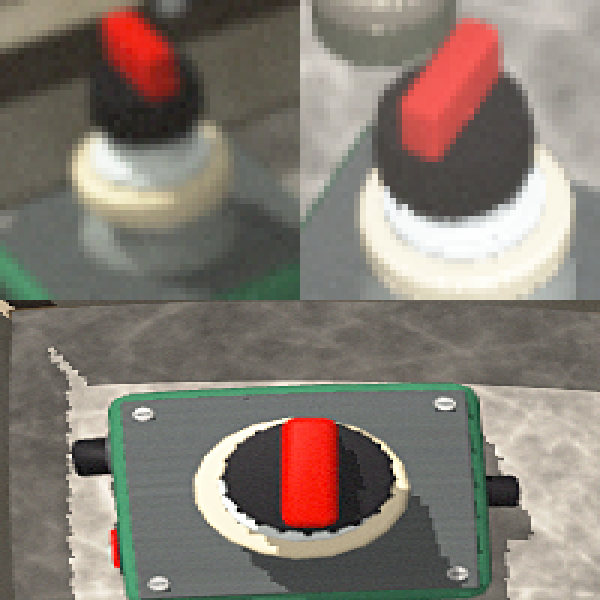

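View pics/wrist23.png

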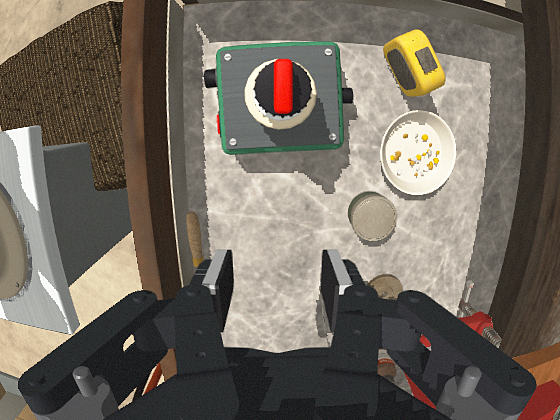

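```bash
python3 - <<'E'
from an import *
T=np.load("T23.npy"); im=cv2.imread("pics/wrist23.png"); cv2.imwrite("pics/c23b.png",cv2.resize(im[45:145,215:350],(800,592),interpolation=0))
E
```

```text
(no output)
```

View pics/c23b.png

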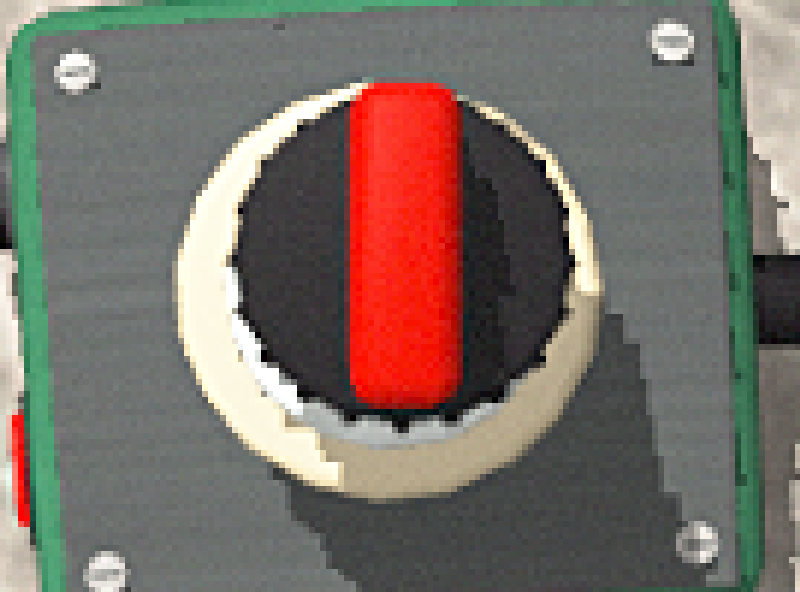

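```bash
python3 - <<'E'
from an import *
T=np.load("T23.npy")
g=lambda x,y,z:plane("wrist",(215+x/5.926,45+y/5.926),z,T)
m=lambda a,b:((a+b)/2*1e3).round(2)
print("wheel x",g(174,290,.081)[0],g(603,290,.081)[0],m(g(174,290,.081),g(603,290,.081)))
print("cap body x",m(g(233,255,.1165),g(575,255,.1165)),(g(575,255,.1165)-g(233,255,.1165))[0])
print("wing top",m(g(349,245,.134),g(462,245,.134)),"ends",g(405,83,.134)[1],g(405,406,.134)[1])
print("flange low edge y", g(400,445,.086)[1]+.022,"wheel low y",g(390,500,.069)[1]+.029,g(390,500,.081)[1]+.029)
a=np.array([.4755,.167,0])
for n in("side","scene"): print(n,"wheel",proj(n,a+[0,0,.075]),"cap",proj(n,a+[0,0,.106]))
E
python3 - <<'E'
import cv2,numpy as np
d=cv2.imread("pics/side23.png");c=cv2.imread("pics/scene23.png")
cv2.imwrite("pics/c23c.png",np.hstack([cv2.resize(d[135:185,180:230],(400,400),interpolation=0),cv2.resize(c[250:300,235:285],(400,400),interpolation=0)]))
E
```

```text
wheel x 0.4475908183332604 0.505026437125807 [476.31 166.51  81.  ]
cap body x [477.69 168.03 116.5 ] 0.039496962376640465
wing top [477.48 167.4  134.  ] ends 0.1852524129778008 0.14989390342474648
flange low edge y 0.1671246581891991 wheel low y 0.16611520311844633 0.16659445312920684
side wheel [204.99311402 162.59090971] cap [203.52460032 150.91928065]
scene wheel [262.39506833 285.33141057] cap [261.53047246 271.96145387]
```

View pics/c23c.png

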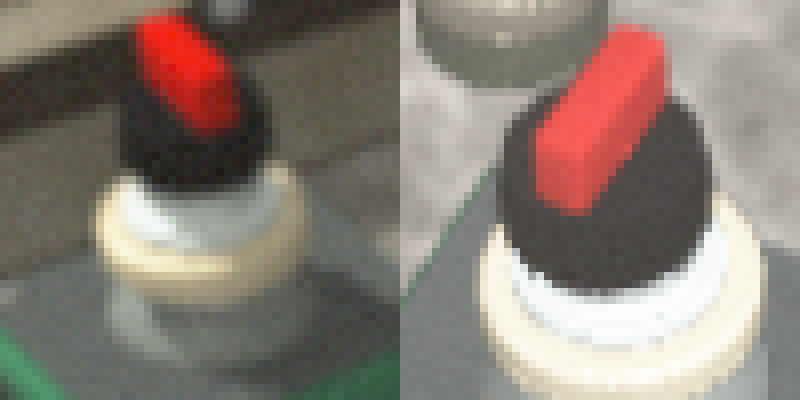

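```bash
python3 - <<'E'
from an import *
T=np.load("T23.npy")
def tri(obs):
    A=np.zeros((3,3));b=np.zeros(3)
    for n,uv in obs:
        o,d=ray(n,uv,T); d/=np.linalg.norm(d); M=np.eye(3)-np.outer(d,d); A+=M;b+=M@o
    return np.linalg.solve(A,b)
print(tri([("scene",(259.75,260.25)),("side",(203.75,141.5)),("wrist",(283.4,86.3))]),tri([("scene",(259.75,260.25)),("side",(203.75,141.5))]))
p=np.array([.4768,.1675,.134]); print(proj("scene",p),proj("side",p))
# row of the underside front edge / wheel front edge per height
for h in(.099,.096,.094):
  for n in("scene","side"):
    th=np.linspace(0,6.28,200); q=[proj(n,np.array([.4768+.02*np.cos(t),.1675+.02*np.sin(t),h]))[1] for t in th]; 
    f=[proj(n,np.array([.4757+.022*np.cos(t),.167+.022*np.sin(t),h-.015+.005]))[1] for t in th]
    w=[proj(n,np.array([.4757+.029*np.cos(t),.167+.029*np.sin(t),h-.027]))[1] for t in th]
    r0=250 if n=="scene" else 135
    print(h,n,"crop rows: cap bottom",round((max(q)-r0)*8),"flange disc top",round((max(f)-r0)*8),"wheel bottom",round((max(w)-r0)*8))
E
```

```text
[0.47790271 0.16678683 0.12983381] [0.47812698 0.16582485 0.12967044]
[259.79851845 259.16272484] [202.58016284 139.64867698]
0.099 scene crop rows: cap bottom 277 flange disc top 320 wheel bottom 406
0.099 side crop rows: cap bottom 188 flange disc top 225 wheel bottom 291
0.096 scene crop rows: cap bottom 288 flange disc top 330 wheel bottom 416
0.096 side crop rows: cap bottom 197 flange disc top 234 wheel bottom 300Traceback (most recent call last):
  File "<stdin>", line 15, in <module>
  File "h.py", line 18, in proj
    c=eyes.calibration(name)
ValueError: time passes only in moves, steps and waits
```

```bash
python3 - <<'E'
import cv2,numpy as np
for n,(x0,x1,y0,y1) in {"side":(196,214,158,180),"scene":(254,272,286,306)}.items():
    a=cv2.imread(f"pics/{n}19.png").astype(float); b=cv2.imread(f"pics/{n}23.png").astype(float)
    # felt vs plate: vertical sub-pixel position of lower wheel edge using column-wise saturation/yellow-ness
    f=lambda im:(im[y0:y1,x0:x1].mean(2)).mean(1)
    pa,pb=f(a),f(b); print(n,pa.round(0),pb.round(0))
    s=np.arange(-1,5,.05); i=np.arange(5,len(pa)-1)
    e=[np.mean((np.interp(i-t,np.arange(len(pa)),pa)-pb[i])**2) for t in s]; print("shift px",s[np.argmin(e)],min(e))
E
```

```text
side [168. 168. 175. 186. 193. 190. 178. 183. 195. 191. 164. 144. 137. 128.
 119. 115. 109. 112. 117. 119. 117. 110.] [ 91. 127. 158. 174. 184. 186. 185. 180. 180. 192. 191. 164. 145. 136.
 127. 115. 108. 110. 115. 116. 116. 109.]
shift px 0.9000000000000017 10.984039994855959
scene [241. 250. 250. 246. 238. 234. 239. 242. 241. 244. 234. 217. 208. 198.
 172. 164. 173. 178. 186. 189.] [191. 233. 252. 251. 248. 246. 241. 237. 242. 245. 247. 240. 223. 213.
 207. 181. 170. 182. 190. 193.]
shift px 1.3500000000000023 32.50496435920052
```

Compared with the pictures from before the push, the wheel edge has dropped 0.9 px (side) and 1.35 px (scene), which is about 2.5–3 mm. That matches the locked position, so I'm handing in.

```bash
python3 -c "
from rig import manip
print(manip.sign_off())"
```

```text
the job is handed in; nothing more can be done
None
```

The wheel, flange and cap are on the spindle in that order, and the cap stayed locked when I let go. I handed the job in at about 30 s of the 72 s allowed; sign-off gives no verdict.

**What I did:** the wheel and flange went down with under 4 N of contact. The cross head lay within about 1° of the x axis, so the cap's slot dropped over it without any searching. I pressed the cap against the spring with a peak reading of about 14.5 N, gave it a quarter turn and released it.

**Last checks:**
- **Locked height:** as I let the spring lift the cap, the vertical force fell from 7 N to about 0 while the height stayed the same, so the head had caught in the groove.
- **Spring plate:** comparing pictures before and after, the wheel's edge sits about 2.5–3 mm lower, against 3 mm expected.
- **Centring:** the cap is about 1.3 mm off the wheel's axis in x and about 0.5–1.5 mm in y. That is within the 3.5 mm limit but not perfect.
- **Clearance:** the gripper is open and clear of the machine. I moved nothing else that I could see; I did not measure the bystanders.

**Loose ends:**
- I nudged the cap to improve its centring while it was held down, but it was blocked. That left about 6 N of sideways force on it until I let go.
- A rough three-camera estimate put the wing's top about 4 mm lower than it should be. I trusted the force and before/after evidence over it, because those wing points were picked by eye in coarse images.

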